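Test porcelain sleeves on the inclined gauge pin and sort them

TASK

Test the two porcelain sleeves on the inclined gauge pin, one after the other in either order, pressing each on lightly without forcing it: a good one slides fully home onto the shoulder, while one with run glaze in its bore stops against the pin about halfway. Stand a sleeve that fits upright on the round saucer and one that does not fit upright in the square wooden tray, and put the first in its place before you take the second. Do not disturb the things lying round about.

Things in the scene. Friction and masses are not known exactly. Their poses are not given: they have to be found in the camera images.
- sleeve_1: one of two white porcelain sleeves (short tubes) that look alike from outside: 42 mm outside diameter, 56 mm long, 90 g, 24 mm bore at both ends; loose, standing upright on the table at the start; either may be the left-hand one. In one sleeve or the other a ring of run glaze inside, 12 mm in from each end, may leave only 17 mm. Origin at the centre of the end it stands on; z runs along the tube to the other end
- sleeve_2: one of two white porcelain sleeves (short tubes) that look alike from outside: 42 mm outside diameter, 56 mm long, 90 g, 24 mm bore at both ends; loose, standing upright on the table at the start; either may be the left-hand one. In one sleeve or the other a ring of run glaze inside, 12 mm in from each end, may leave only 17 mm. Origin at the centre of the end it stands on; z runs along the tube to the other end
- gauge: fixed steel gauge stand: base plate 100 x 80 x 12 mm carrying a grey post 34 mm thick that leans 30 degrees from vertical; origin under the middle of the base plate, z up, the post leans towards its own -x (roughly to the left, +y); the tip of the pin is about 0.10 m above the table
- gauge_pin: the steel gauge pin fixed on the leaning post: 21 mm diameter, 40 mm long, the last 6 mm tapered to 11 mm; origin at the foot of the pin, in the middle of the flat round shoulder (48 mm diameter, 62 mm above the table) on which a good sleeve comes to rest; z runs along the pin out to its tip at z = +40 mm, leaning 30 degrees from vertical; y is level. A sleeve that fits comes home with its end at z = 0; one with run glaze stops with its end near z = +24 mm
- saucer: round porcelain saucer, white with a blue pattern, 84 mm across, fixed to the table; the place for a sleeve that fits; origin under its centre, a sleeve stands 5 mm above the table on it
- tray: square shallow wooden tray, 100 x 100 mm outside, rim 18 mm high, walls and floor 5 mm thick, fixed to the table; the place for a sleeve that does not fit; origin under its centre
- tile: small flat grey-glazed test tile, 62 x 45 x 7 mm, loose on the table between the sleeves and the gauge; origin under its middle
- dropper: small round pale-green ceramic water dropper, 46 mm across and 38 mm high, loose on the ware plank; origin under its middle
- rib: thin oval wooden potter's rib, 43 x 110 x 7 mm, loose on the ware plank; origin under its middle
- tape: roll of masking tape, 104 mm across and 25 mm high, loose on the ware plank; origin under its middle

How it is judged (in metres and radians):
On the way, in this order (a step that is already met when the one before it is completed fails the run):
1. one sleeve is tried on the pin: home on the shoulder if it fits, pressed lightly against its obstruction if not (((x of sleeve_2 in the frame of gauge_pin between -0.005 and 0.005 m and y of sleeve_2 in the frame of gauge_pin between -0.005 and 0.005 m and z of sleeve_2 in the frame of gauge_pin below 0.004 m and angle between the z axis of sleeve_2 and the z axis of gauge_pin, either way round below 0.15 rad) or (x of sleeve_1 in the frame of gauge_pin between -0.006 and 0.006 m and y of sleeve_1 in the frame of gauge_pin between -0.006 and 0.006 m and z of sleeve_1 in the frame of gauge_pin between 0.015 and 0.03 m and angle between the z axis of sleeve_1 and the z axis of gauge_pin, either way round below 0.17 rad and contact force between sleeve_1 and gauge_pin above 1 N))), for 0.1 s.
2. that sleeve stands in its place, the other still where it stood (((horizontal distance between sleeve_2 and saucer below 0.027 m and height (world z) of sleeve_2 below 0.01 m and linear speed of sleeve_2 below 0.02 m/s and angle between sleeve_2's own z axis and vertical below 0.12 rad and distance of sleeve_1 from where it was at the start of the episode below 0.05 m) or (x of sleeve_1 in the frame of tray between -0.03 and 0.03 m and y of sleeve_1 in the frame of tray between -0.03 and 0.03 m and height (world z) of sleeve_1 below 0.01 m and linear speed of sleeve_1 below 0.02 m/s and angle between sleeve_1's own z axis and vertical below 0.12 rad and distance of sleeve_2 from where it was at the start of the episode below 0.05 m))), for 0.2 s.
3. the other sleeve is tried on the pin (((x of sleeve_2 in the frame of gauge_pin between -0.005 and 0.005 m and y of sleeve_2 in the frame of gauge_pin between -0.005 and 0.005 m and z of sleeve_2 in the frame of gauge_pin below 0.004 m and angle between the z axis of sleeve_2 and the z axis of gauge_pin, either way round below 0.15 rad and x of sleeve_1 in the frame of tray between -0.03 and 0.03 m and y of sleeve_1 in the frame of tray between -0.03 and 0.03 m and height (world z) of sleeve_1 below 0.01 m and linear speed of sleeve_1 below 0.02 m/s and angle between sleeve_1's own z axis and vertical below 0.12 rad) or (x of sleeve_1 in the frame of gauge_pin between -0.006 and 0.006 m and y of sleeve_1 in the frame of gauge_pin between -0.006 and 0.006 m and z of sleeve_1 in the frame of gauge_pin between 0.015 and 0.03 m and angle between the z axis of sleeve_1 and the z axis of gauge_pin, either way round below 0.17 rad and contact force between sleeve_1 and gauge_pin above 1 N and horizontal distance between sleeve_2 and saucer below 0.027 m and height (world z) of sleeve_2 below 0.01 m and linear speed of sleeve_2 below 0.02 m/s and angle between sleeve_2's own z axis and vertical below 0.12 rad))), for 0.1 s.
At the end, for the whole second after the job is handed in: the sleeve that goes home on the pin stands upright on the saucer (centre within 27 mm of the saucer's), the one that stops short stands upright on the floor of the wooden tray; both released and at rest, within about 7 degrees of upright (horizontal distance between sleeve_2 and saucer below 0.027 m and height (world z) of each of sleeve_2, sleeve_1 below 0.01 m and linear speed of each of sleeve_2, sleeve_1 below 0.02 m/s and angle between each of sleeve_2, sleeve_1's own z axis and vertical below 0.12 rad and x of sleeve_1 in the frame of tray between -0.03 and 0.03 m and y of sleeve_1 in the frame of tray between -0.03 and 0.03 m); the robot touches nothing.
It fails at once if tile moved more than 30 mm (distance of tile from where it was at the start of the episode above 0.03 m).
It fails at once if dropper moved more than 30 mm (distance of dropper from where it was at the start of the episode above 0.03 m).
It fails at once if rib moved more than 30 mm (distance of rib from where it was at the start of the episode above 0.03 m).
It fails at once if tape moved more than 30 mm (distance of tape from where it was at the start of the episode above 0.03 m).
It fails at once if a sleeve forced onto the gauge with more than 60 N (contact force between any of sleeve_1, sleeve_2 and gauge_pin above 60 N).
It also fails if it takes over 64 s, if anything falls off the work surface, if the arm or the gripper's body presses on something with over 40 N, if the wrist force passes 120 N, or if a joint passes its speed limit or range.

ROBOT

A 6-joint arm with a two-finger parallel gripper is mounted at the origin on a cart in front of the work surface, level with it; the furniture and walls round the work are solid. World frame = base frame: x ahead of the robot, y to its left, z up, the work surface at z = 0. Lengths are in m, angles in degrees, forces in N, time in s.
With the tool pointing down it reaches from about 0.4 to 0.825 m from the base axis. Payload 7 kg.
Tool frame: the origin (TCP) lies midway between the tips of the shut fingers; the grasp point (between the pads) lies 19 mm behind it; z points along the fingers, y is the direction in which the jaws open and shut (so a half turn about z gives the same grasp; the last joint's range is limited). The gripper opens to 88 mm and grips with 3 to 60 N. Pads are 19 mm wide; open, the fingers measure 130 mm over their backs; the gripper's body (78 mm by 193 mm) begins 47 mm behind the grasp point.
Start: joints at [85.778, 20.546, 0.682, 0, -70.136, -16.507], TCP at [0.239, 0.631, 0.227] pointing down, gripper open.
Joint ranges: [-176.03, 176.03], [-82.01, 121.73], [-58.28, 71.71], [-173.87, 95.51], [-174.79, -0.11], [-173.66, 173.66]. Speed limits (degrees/s): [136.94, 136.94, 172.46, 180, 180, 180].

INTERFACE

Orientations are given as [roll, pitch, yaw] about the fixed x, y, z axes, in that order (R = Rz(yaw) Ry(pitch) Rx(roll)).
In Python, from plant import get_state, capture, close_job gives the robot as it stands.
- The arm moves only by the tool apply_moves, never from a script. Its argument "commands" is a list of rows, each an object with "grip": the opening, from 0 (shut) to 1 (fully open); "dp": the shift along the tool's x, y, z in mm, a list of three; "yaw": the turn about the tool's z in rad. A call has 1 to 12 rows; each row is the pose to reach, as a shift and turn from the pose commanded when the call began, along the tool's axes at that moment; what a row does not reach only later rows make up. A row lasts 1/8 s, in which the tool goes at most 62.5 mm and 10.7 degrees, less where a joint would pass 70% of its speed; a pose out of reach is approached as far as the arm can. A call with a gripper value outside its range is refused whole. The fingers move at their own pace and stop on an object; "newtons" is the grip in N (left out, the last holds). Time passes only in rows, so rows that repeat a pose let the fingers close. It gives the time, the measured TCP pose, the force and the opening at its end, in the units of the state.
- get_state(): the state, without advancing time (a new reading comes with each control period).
- capture(name): name is "scene" or "top" or "wrist"; returns a dict with "color" (384x512x3 uint8, red, green, blue), "camera_matrix" (3x3 intrinsics, pixels), "xyz" and "rotation" of the camera in the world; the wrist camera has in their place "T_tool_cam" (4x4, takes a point from camera to tool coordinates, whose origin is the TCP and whose axes are the flange's). Camera axes: x right, y up, looking along -z (the intrinsics and any distortion apply to the point x, -y, -z); pixel columns grow to the right and rows downward; lengths in m; the calibration is good to about 2 mm. A picture is of the moment at which its call begins: read the wrist's pose just before it. There is no depth.
- close_job(): hands the job in, once; it reports no verdict.
The state is a dict: "time_s": time; "joints": joint angles; "qd": joint speeds; "joint_torque": joint torques, N m; "tcp_pos": TCP position; "eef_rot": TCP orientation; "contact_force": force on the tool from outside, world axes, zero at the start; "moment": the same for the moment, N m; "gripper_width": finger opening in m.
Only numpy, scipy, OpenCV 4.12 (cv2) and the standard library are available. Lean on these libraries where they do the work, as an engineer would, in place of code of your own. Each camera call takes 0.05 s, during which the arm holds its last target.

## Working session

There is one attempt and no reset: what is moved stays moved. The work goes in short steps, Python scripts to look and compute and a tool call to move; the robot and the scene stay as the last step left them, time stands still between calls to the robot, and variables do not carry over. Pictures are saved under pics/ and viewed, and the job is handed in when it is done.

Besides the shell and the picture viewer there is one more tool, called by a JSON object that holds its "method" and its "body", one argument or row to a line. apply_moves: Moves the arm, as the interface text tells. Its arguments: {"type":"object","properties":{"commands":{"type":"array","items":{"type":"object","properties":{"grip":{"type":"number"},"dp":{"type":"array","items":{"type":"number"}},"yaw":{"type":"number"}}}},"newtons":{"type":"number"}},"required":["commands"]}

```bash
ls; mkdir -p pics
python3 - <<'E'
from plant import *
import cv2,json
s=get_state();print(s)
for n in("scene","top","wrist"):
    c=capture(n);cv2.imwrite(f"pics/{n}0.png",c["color"][:,:,::-1])
    print(n,{k:(v.tolist() if hasattr(v,'tolist') else v) for k,v in c.items() if k!="color"})
E
```

```text
pics
{'time_s': 0.0, 'joints': array([ 8.57766893e+01,  2.05930618e+01,  6.32325061e-01, -2.05313721e-02,
       -7.01353799e+01, -1.65057249e+01]), 'qd': array([-0.01055788,  0.0721144 , -0.03460536,  0.00400013,  0.05974264,
       -0.09002778]), 'joint_torque': array([-1.84541437e-03, -5.82711983e+01,  2.93053079e+01,  6.99680284e+00,
        6.86382395e-03, -1.73519720e-04]), 'tcp_pos': array([0.23877708, 0.6308206 , 0.22559203]), 'eef_rot': array([ 1.79902360e+02, -8.80538770e-03, -2.07360208e+01]), 'contact_force': array([ 0.789231  , -0.36844037,  0.14146077]), 'moment': array([-0.02408719, -0.02854648, -0.03025585]), 'gripper_width': 0.08752945417752774}
scene {'camera_matrix': [[442.3906319145665, 0.0, 250.87890780850685], [0.0, 442.3906319145665, 202.91030100816], [0.0, 0.0, 1.0]], 'xyz': [-0.27049793079776896, -0.5674162301750609, 0.767653819811884], 'rotation': [55.44559340529993, -0.8687180167811575, -54.984033518041095]}
top {'camera_matrix': [[485.4568789062368, 0.0, 250.26252408843072], [0.0, 485.4568789062368, 192.8162991001897], [0.0, 0.0, 1.0]], 'xyz': [0.28230187463827017, 0.027682011258753234, 1.705403407617069], 'rotation': [10.456871055225884, 0.2583684938329002, -90.61292119496214]}
wrist {'camera_matrix': [[307.06817872991326, 0.0, 252.72601871134452], [0.0, 307.06817872991326, 192.00131572504475], [0.0, 0.0, 1.0]], 'T_tool_cam': [[-0.0003787879324035882, 0.9696842179380407, 0.2443611548540266, 0.06580925836963114], [0.9999998390718773, 0.0004705095805712418, -0.00031698099998302576, 0.0007202455168955346], [-0.00042234573754796733, 0.24436099546086698, -0.9696842401119309, -0.15793373091145668], [0.0, 0.0, 0.0, 1.0]]}
```

View pics/scene0.png

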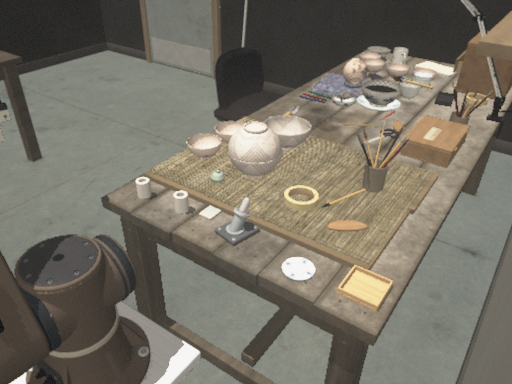

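View pics/top0.png

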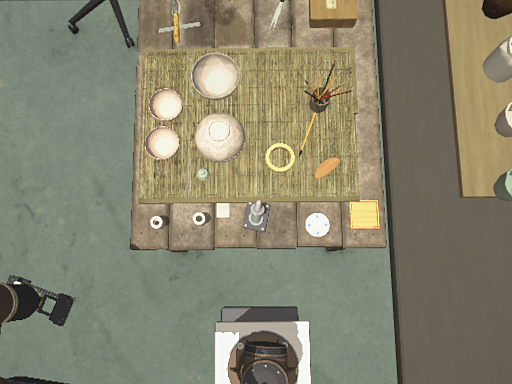

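View pics/wrist0.png

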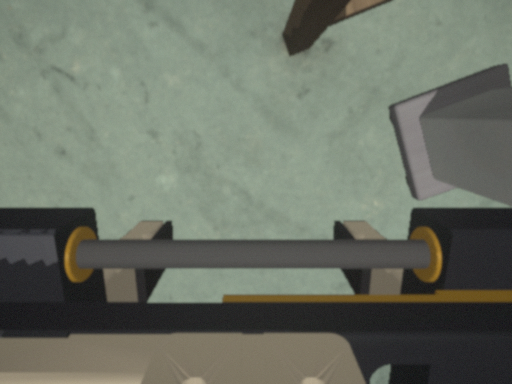

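```bash
cat > h.py <<'E'
import numpy as np,cv2
from scipy.spatial.transform import Rotation as R
from plant import *
def cam(c,s=None):
    if "T_tool_cam" in c:
        T=np.eye(4);T[:3,:3]=R.from_euler("xyz",s["eef_rot"],degrees=True).as_matrix();T[:3,3]=s["tcp_pos"]
        M=T@np.array(c["T_tool_cam"]);return np.array(c["camera_matrix"]),M[:3,:3],M[:3,3]
    return np.array(c["camera_matrix"]),R.from_euler("xyz",c["rotation"],degrees=True).as_matrix(),np.array(c["xyz"])
def ray(C,u,v):
    K,Rm,p=C; d=Rm@np.array([(u-K[0,2])/K[0,0],-(v-K[1,2])/K[1,1],-1]);return p,d/np.linalg.norm(d)
def onz(C,u,v,z=0):
    p,d=ray(C,u,v);return p+d*(z-p[2])/d[2]
def proj(C,X):
    K,Rm,p=C;q=Rm.T@(np.array(X)-p);return np.array([K[0,0]*q[0]/-q[2]+K[0,2],K[1,1]*-q[1]/-q[2]+K[1,2]])
def save(name,img,crop=None,k=1):
    if crop:
        x0,y0,x1,y1=crop;img=img[y0:y1,x0:x1]
    cv2.imwrite("pics/"+name,cv2.resize(img,None,fx=k,fy=k,interpolation=cv2.INTER_CUBIC)[:,:,::-1])
E
python3 - <<'E'
from h import *
c=capture("top");save("top1.png",c["color"],(140,180,270,255),6)
save("top2.png",c["color"],(270,180,400,255),6)
C=cam(c)
for n,u,v,z in[("sl",158,222,.056),("sr",200,218,.056),("tile",222,210,.007),("saucer",317,225,.005),("tray",364,214,.018)]:print(n,onz(C,u,v,z))
c=capture("scene");save("scene1.png",c["color"],(120,160,270,250),5)
save("scene2.png",c["color"],(260,240,400,320),5)
E
```

```text
sl [0.48892951 0.3484765  0.056     ]
sr [0.50108859 0.20488477 0.056     ]
tile [0.5352033  0.13256564 0.007     ]
saucer [ 0.47840749 -0.20145474  0.005     ]
tray [ 0.51375506 -0.36559669  0.018     ]
```

View pics/top1.png

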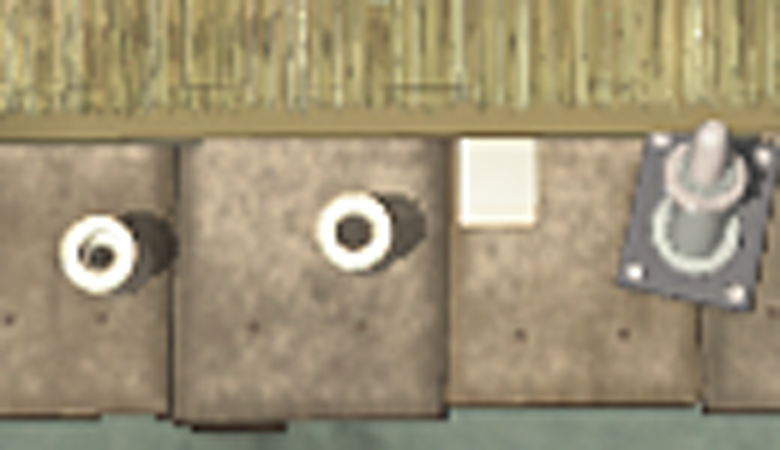

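View pics/top2.png

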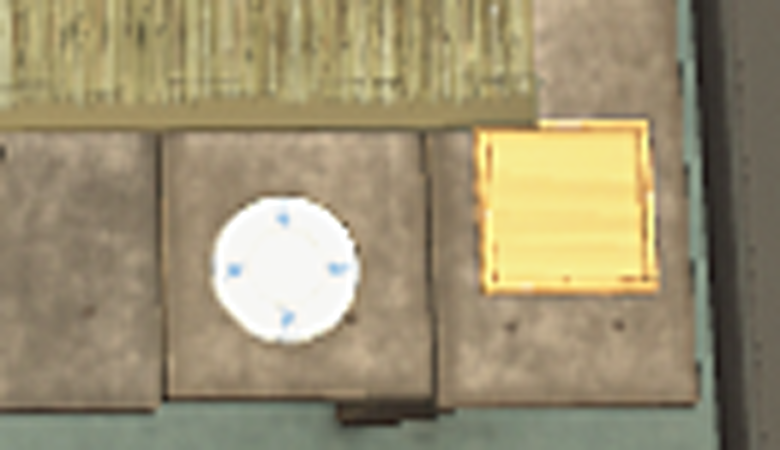

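View pics/scene1.png

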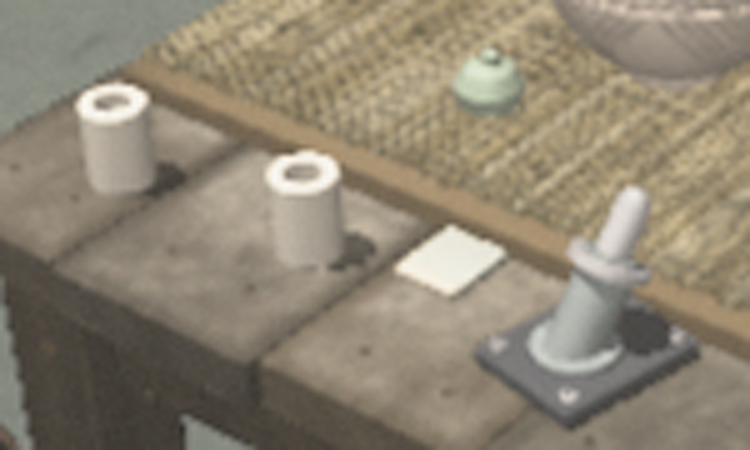

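{"method": "apply_moves", "body": {
  "commands": [
    {"grip": 1,"dp": [322,339,-25],"yaw": -0.36},
    {"grip": 1,"dp": [322,339,-25],"yaw": -0.36},
    {"grip": 1,"dp": [322,339,-25],"yaw": -0.36},
    {"grip": 1,"dp": [322,339,-25],"yaw": -0.36},
    {"grip": 1,"dp": [322,339,-25],"yaw": -0.36},
    {"grip": 1,"dp": [322,339,-25],"yaw": -0.36},
    {"grip": 1,"dp": [322,339,-25],"yaw": -0.36},
    {"grip": 1,"dp": [322,339,-25],"yaw": -0.36},
    {"grip": 1,"dp": [322,339,-25],"yaw": -0.36},
    {"grip": 1,"dp": [322,339,-25],"yaw": -0.36},
    {"grip": 1,"dp": [322,339,-25],"yaw": -0.36}
  ]
}}

```text
time_s: 1.62
tcp_pos: [0.4198, 0.201, 0.2514]
eef_rot: [180.0, 0.0, -0.0]
contact_force: [-0.9, -0.7, 0.4]
gripper_width: 0.0879
```

Run:
```python
from h import *
s=get_state();c=capture("wrist");save("w1.png",c["color"],None,1.5);cv2.imwrite("pics/w1raw.png",c["color"][:,:,::-1])
print(s["time_s"],s["tcp_pos"],s["eef_rot"],s["contact_force"])
C=cam(c,s)
for n,X in dict(sl=(.489,.3485,.056),sr=(.501,.205,.056)).items(): print(n,proj(C,X))
```

```text
1.625 [0.41983653 0.20099811 0.25142787] [ 1.79996339e+02  1.08050500e-02 -4.26030708e-02] [-0.85667177 -0.72470835  0.44027698]
sl [119.23871781 111.31917264]
sr [248.1436402   99.92378432]
```

View pics/w1.png

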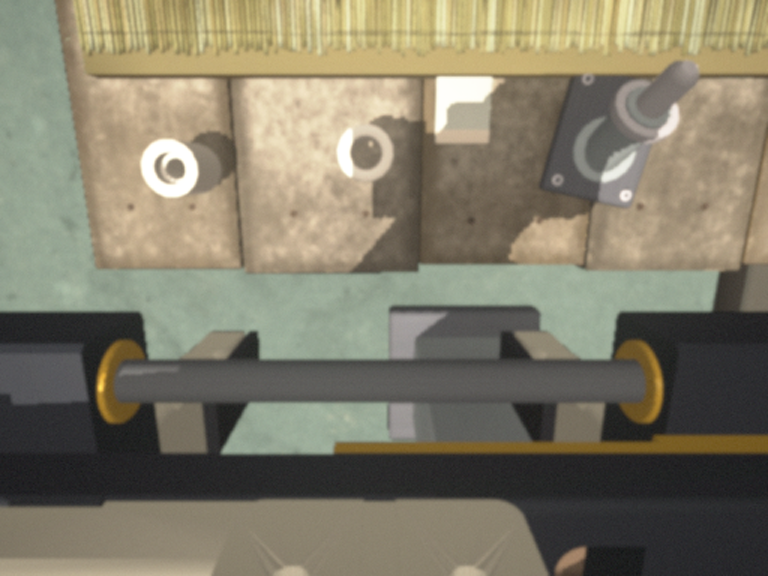

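Run:
```python
from h import *
im=cv2.imread("pics/w1raw.png")[:,:,::-1]
save("w1g.png",im,(355,30,465,145),6)
c=capture("scene");save("s1g.png",c["color"],(210,190,262,246),10)
```

```text
(no output)
```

View pics/w1g.png

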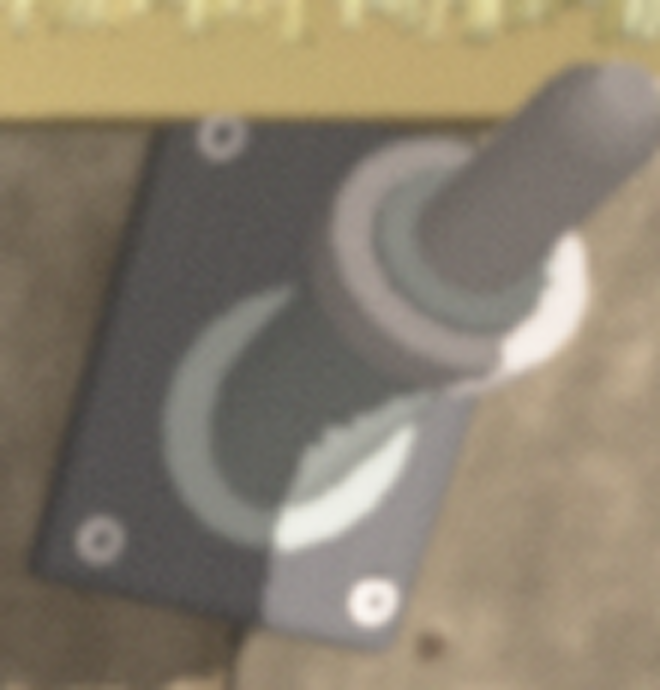

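View pics/s1g.png

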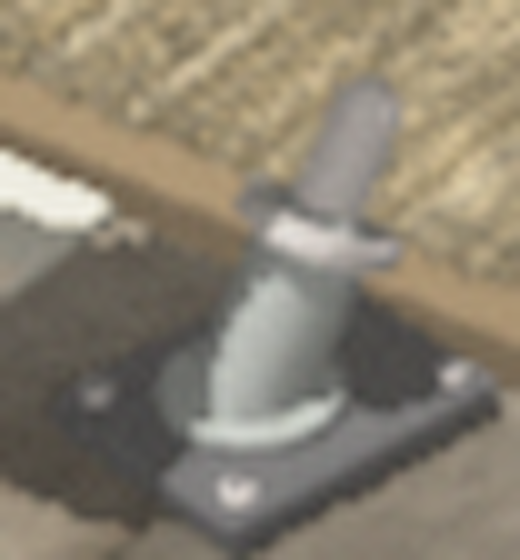

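{"method": "apply_moves", "body": {
  "commands": [
    {"grip": 1,"dp": [40,160,20],"yaw": 0},
    {"grip": 1,"dp": [40,160,20],"yaw": 0},
    {"grip": 1,"dp": [40,160,20],"yaw": 0},
    {"grip": 1,"dp": [40,160,20],"yaw": 0},
    {"grip": 1,"dp": [40,160,20],"yaw": 0}
  ]
}}

```text
time_s: 2.35
tcp_pos: [0.4599, 0.0406, 0.2316]
eef_rot: [-180.0, 0.0, -0.1]
contact_force: [-0.9, -0.4, -0.0]
gripper_width: 0.0876
```

Run:
```python
from h import *
s=get_state();c=capture("wrist");save("w2.png",c["color"],(180,0,440,200),3);cv2.imwrite("pics/w2raw.png",c["color"][:,:,::-1])
print(s["time_s"],s["tcp_pos"],s["eef_rot"],s["contact_force"])
np.save("w2.npy",np.r_[s["tcp_pos"],s["eef_rot"]])
```

```text
2.35 [0.45991161 0.04062514 0.23155984] [-1.79998590e+02  5.45482315e-04 -1.06990450e-01] [-0.87833474 -0.39132704 -0.01842166]
```

View pics/w2.png

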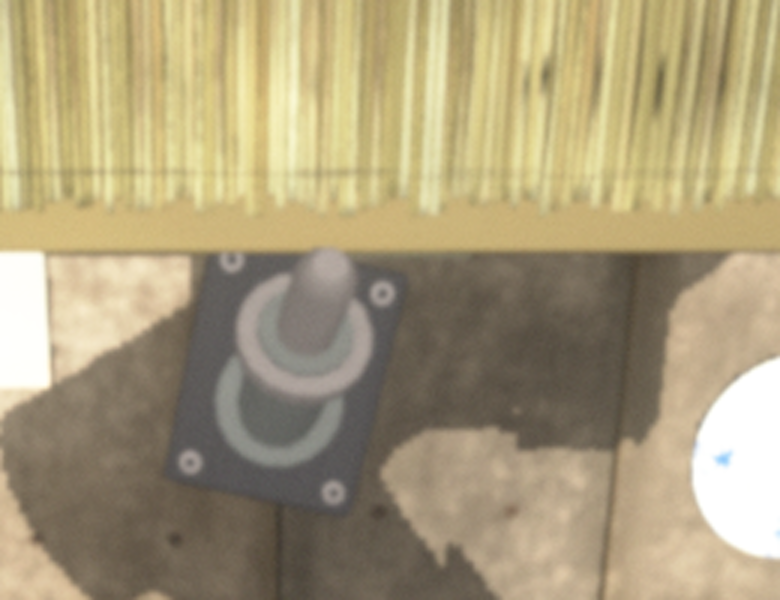

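Run:
```python
from h import *
q=np.load("w2.npy");s=dict(tcp_pos=q[:3],eef_rot=q[3:])
c=capture("wrist");C=cam(c,s)
P=lambda u,v,z:onz(C,u/3+180,v/3,z)
sc=[P(*p,.013) for p in[(232,261),(383,293),(190,461),(333,493)]]
for p in sc:print("screw",p)
m=np.mean(sc,0);print("plate centre",m)
d=(sc[0]-sc[2]+sc[1]-sc[3])[:2];print("yaw",np.degrees(np.arctan2(d[1],d[0])),np.linalg.norm(sc[0]-sc[2]),np.linalg.norm(sc[0]-sc[1]))
e=(sc[1]-sc[0]+sc[3]-sc[2])[:2];print("yaw2",np.degrees(np.arctan2(e[1],e[0]))+90)
print("shoulder",P(305,334,.062)); print("tip",P(329,262,.0966))
# saucer right part & tile
print("saucer left edge",P(693,468,.005)); print("tile edge",P(48,388,.007))
```

```text
screw [0.55654258 0.03409043 0.013     ]
screw [ 0.54452589 -0.0249997   0.013     ]
screw [0.47898786 0.05114226 0.013     ]
screw [ 0.46566654 -0.00766573  0.013     ]
plate centre [0.51143072 0.01314181 0.013     ]
yaw -12.398580658632573 0.07940717701096052 0.060299626160692725
yaw2 -12.129199561170225
shoulder [0.52860545 0.00967971 0.062     ]
tip [0.54928413 0.00603791 0.0966    ]
saucer left edge [ 0.47459201 -0.15892141  0.005     ]
tile edge [0.50810177 0.10886086 0.007     ]
```

Run:
```python
from h import *
cw=capture("wrist");C=cam(cw,dict(tcp_pos=np.array([.41984,.2010,.25143]),eef_rot=np.array([180,0,-.043])))
im=cv2.imread("pics/w1raw.png")[:,:,::-1];save("w1s.png",im,(85,70,275,150),4)
for u,v in[(170/1.5,168/1.5),(365/1.5,152/1.5)]:print(onz(C,u,v,.056))
c=capture("scene");S=cam(c)
F=np.array([.5286,.0095,.062]);a=np.array([.4885,-.1065,.866])
print("scene F",proj(S,F),"tip",proj(S,F+.04*a))
save("s2s.png",c["color"],(125,165,215,220),8)
t=capture("top");T=cam(t);print("top F,tip",proj(T,F),proj(T,F+.04*a))
```

```text
[0.48831549 0.35517699 0.056     ]
[0.49955392 0.21033416 0.056     ]
scene F [241.87534593 210.93033532] tip [247.40984962 197.73936246]
top F,tip [256.97303221 209.1474794 ] [258.25840961 201.84508099]
```

View pics/w1s.png

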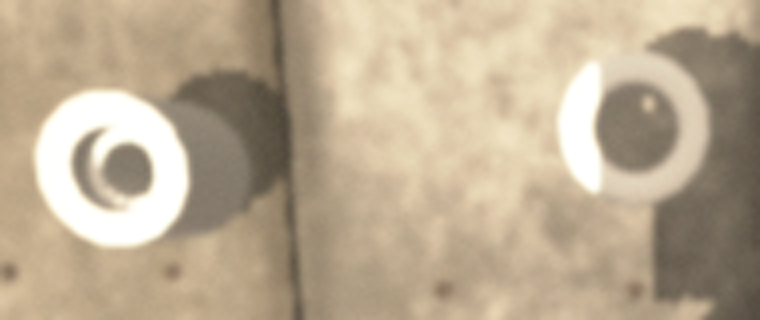

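View pics/s2s.png

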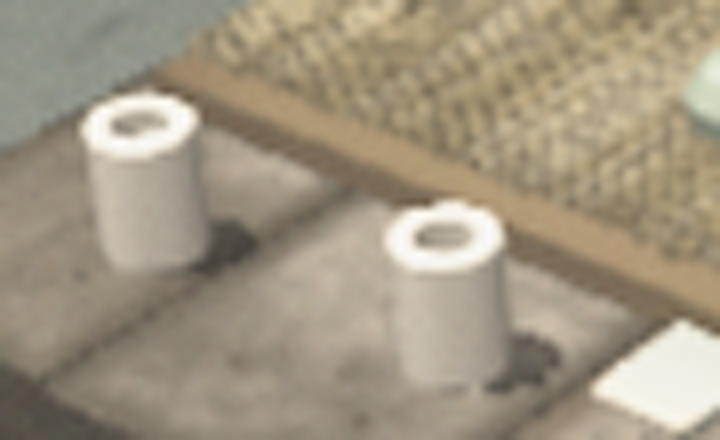

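{"method": "apply_moves", "body": {
  "commands": [
    {"grip": 0.8,"dp": [39,-169,70],"yaw": 0.213},
    {"grip": 0.8,"dp": [39,-169,70],"yaw": 0.213},
    {"grip": 0.8,"dp": [39,-169,70],"yaw": 0.213},
    {"grip": 0.8,"dp": [39,-169,100],"yaw": 0.213},
    {"grip": 0.8,"dp": [39,-169,130],"yaw": 0.213},
    {"grip": 0.8,"dp": [39,-169,130],"yaw": 0.213}
  ]
}}

```text
time_s: 3.35
tcp_pos: [0.4975, 0.2088, 0.0996]
eef_rot: [179.8, 0.2, -12.3]
contact_force: [-0.1, 0.2, -0.2]
gripper_width: 0.0701
```

Run:
```python
from h import *
s=get_state();c=capture("wrist");save("w3.png",c["color"],None,1.5);C=cam(c,s)
print(s["time_s"],s["tcp_pos"],s["eef_rot"],s["contact_force"],proj(C,(.499,.2095,.056)))
```

```text
3.35 [0.49754306 0.20876153 0.09955173] [ 1.79780908e+02  1.70875597e-01 -1.22512799e+01] [-0.1465872   0.20608983 -0.15172098] [249.76465109 211.06843523]
```

View pics/w3.png

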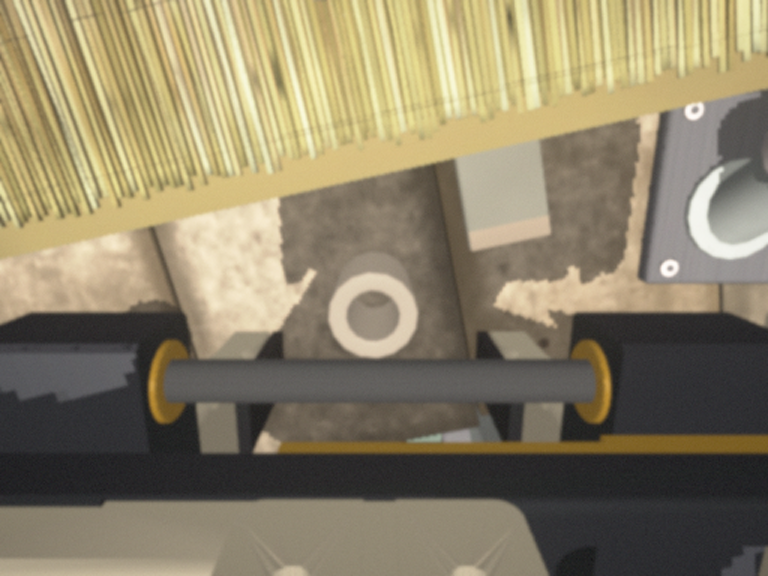

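{"method": "apply_moves", "body": {
  "commands": [
    {"grip": 0.8,"dp": [2,-2,45],"yaw": 0},
    {"grip": 0.8,"dp": [2,-2,89],"yaw": 0},
    {"grip": 0.8,"dp": [2,-2,89],"yaw": 0},
    {"grip": 0,"dp": [2,-2,89],"yaw": 0},
    {"grip": 0,"dp": [2,-2,89],"yaw": 0},
    {"grip": 0,"dp": [2,-2,89],"yaw": 0},
    {"grip": 0,"dp": [2,-2,89],"yaw": 0},
    {"grip": 0,"dp": [2,-2,89],"yaw": 0}
  ],
  "newtons": 6
}}

```text
time_s: 4.4
tcp_pos: [0.5021, 0.2111, 0.0138]
eef_rot: [-179.9, -0.1, -12.3]
contact_force: [-1.6, -0.8, 8.7]
gripper_width: 0.042
```

Run:
```python
from h import *
s=get_state();c=capture("wrist");save("w4.png",c["color"],None,1.5)
print(s["time_s"],s["tcp_pos"],s["eef_rot"],s["contact_force"],s["moment"])
c=capture("scene");save("s4.png",c["color"],(120,130,260,240),5)
print(get_state()["contact_force"],get_state()["tcp_pos"])
```

```text
4.4 [0.50209018 0.21109499 0.01377459] [-1.79930683e+02 -6.91820438e-02 -1.22783217e+01] [-1.63003947 -0.75107423  8.68737322] [-0.04730699  0.71146424  0.0190701 ]
[-1.40794163 -0.17138703  8.53776568] [0.50205692 0.2110743  0.01377785]
```

View pics/w4.png

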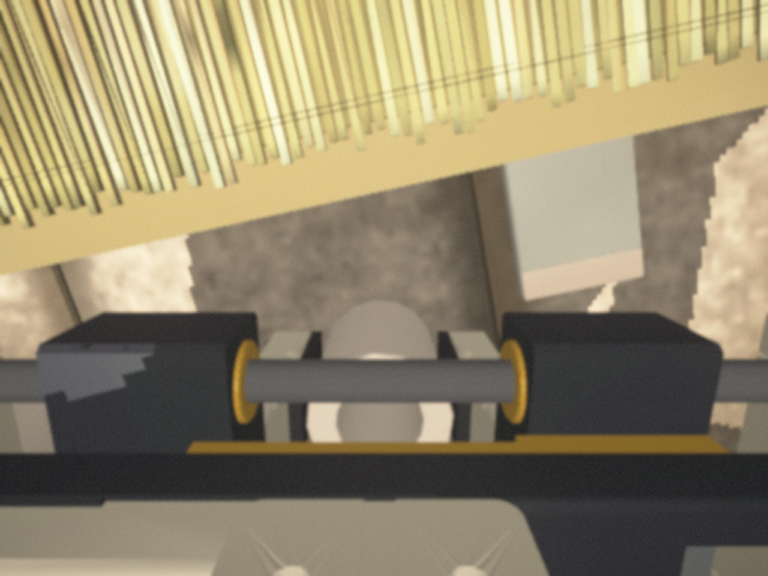

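View pics/s4.png

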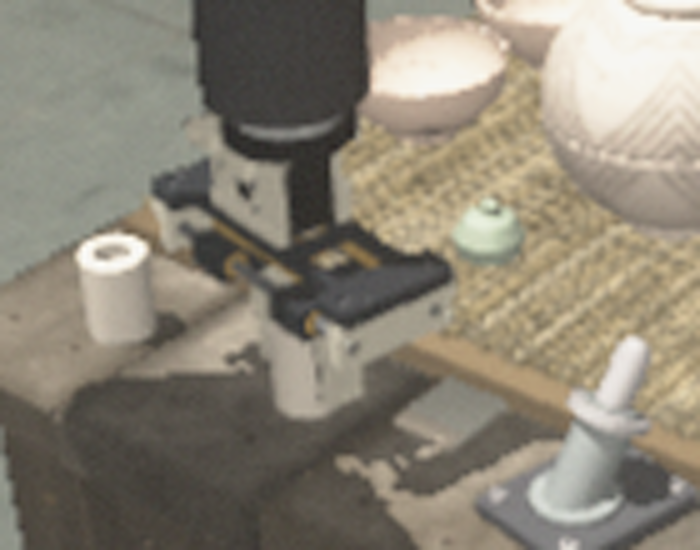

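{"method": "apply_moves", "body": {
  "commands": [
    {"grip": 0,"dp": [0,0,-40],"yaw": 0},
    {"grip": 0,"dp": [0,0,-90],"yaw": 0},
    {"grip": 0,"dp": [0,0,-130],"yaw": 0},
    {"grip": 0,"dp": [0,0,-130],"yaw": 0},
    {"grip": 0,"dp": [0,0,-130],"yaw": 0}
  ]
}}

```text
time_s: 5.12
tcp_pos: [0.501, 0.2104, 0.1423]
eef_rot: [-180.0, 0.0, -12.3]
contact_force: [-0.5, 0.7, -2.1]
gripper_width: 0.0418
```

Run:
```python
from h import *
s=get_state();c=capture("wrist");save("w5.png",c["color"],(150,150,350,310),4)
print(s["time_s"],s["tcp_pos"],s["eef_rot"],s["contact_force"],s["moment"],s["gripper_width"])
C=cam(c,s)
Rm=R.from_euler("xyz",s["eef_rot"],degrees=True).as_matrix()
def tp(x,y,z): return proj(C,s["tcp_pos"]+Rm@np.array([x,y,z]))
# sleeve top front & bottom front edge for delta=0
for d in(-.002,0,.002): print(d,[(4*(tp(d+.021,0,z)-[150,150])).round(1) for z in(-.042,.014)])
c=capture("scene");save("s5.png",c["color"],(120,90,260,200),5);S=cam(c)
for d in(-.002,0,.002):print([(proj(S,s["tcp_pos"]+Rm@np.array([d,0,z]))-[120,90])*5 for z in(-.042,.014)])
```

```text
5.125 [0.50097237 0.21038706 0.14226334] [-1.79994720e+02  2.89559049e-02 -1.23282930e+01] [-0.53274892  0.66643379 -2.09325858] [-0.05363057 -0.01803038 -0.0055082 ] 0.041775036170276704
-0.002 [array([402.9, 336.1]), array([405.2, 190.5])]
0 [array([402.8, 317.4]), array([405.1, 177.1])]
0.002 [array([402.8, 298.7]), array([405.1, 163.7])]
[array([282.18936821, 323.03548786]), array([290.11102239, 410.94692615])]
[array([285.20748415, 321.89757822]), array([293.04525553, 409.75844527])]
[array([288.22000448, 320.76177828]), array([295.97418674, 408.57211189])]
```

View pics/w5.png

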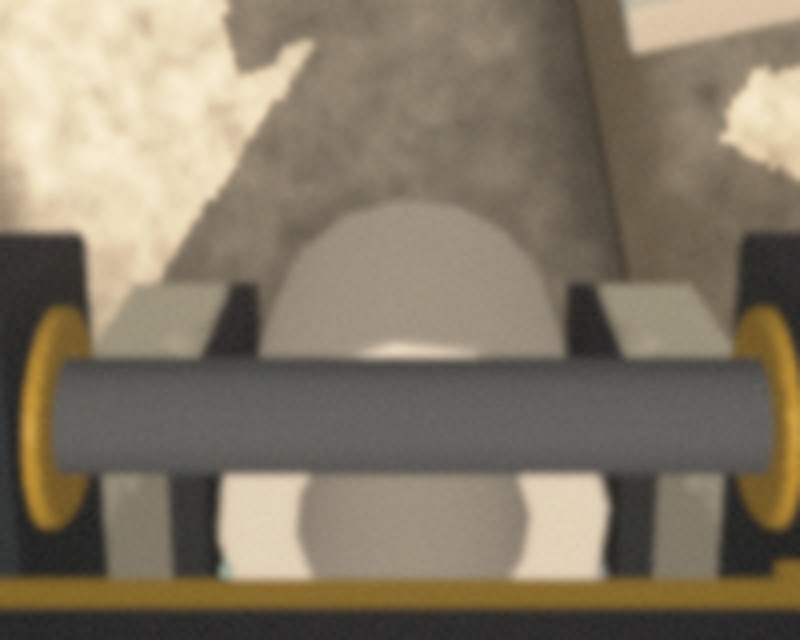

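View pics/s5.png

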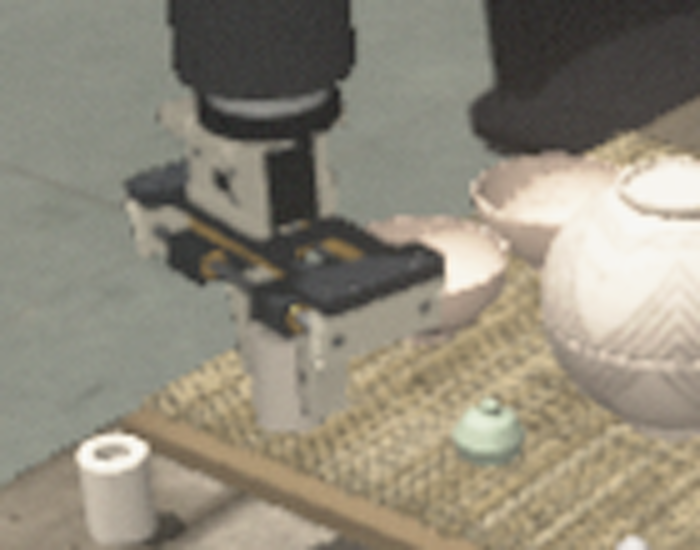

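{"method": "apply_moves", "body": {
  "commands": [
    {"grip": 0,"dp": [91,190,0],"yaw": 0},
    {"grip": 0,"dp": [91,190,0],"yaw": 0},
    {"grip": 0,"dp": [91,190,0],"yaw": 0},
    {"grip": 0,"dp": [91,190,10],"yaw": 0},
    {"grip": 0,"dp": [91,190,17],"yaw": 0},
    {"grip": 0,"dp": [91,190,17],"yaw": 0},
    {"grip": 0,"dp": [91,190,17],"yaw": 0}
  ]
}}

```text
time_s: 6.1
tcp_pos: [0.5499, 0.0065, 0.1255]
eef_rot: [180.0, 0.0, -12.2]
contact_force: [0.3, -0.3, -0.9]
gripper_width: 0.0416
```

```bash
cat > look.py <<'E'
import sys
from h import *
n=sys.argv[1]
s=get_state();c=capture("wrist");save(f"w{n}.png",c["color"],(150,150,350,310),3)
a=cv2.imread(f"pics/w{n}.png")
d=capture("scene");x=[int(v) for v in sys.argv[2:6]] or [190,150,290,240]
b=d["color"][x[1]:x[3],x[0]:x[2],::-1];b=cv2.resize(b,None,fx=a.shape[0]/b.shape[0],fy=a.shape[0]/b.shape[0],interpolation=cv2.INTER_CUBIC)
o=np.hstack([a,b]);k=min(1,800/o.shape[1]);o=cv2.resize(o,None,fx=k,fy=k);cv2.imwrite(f"pics/l{n}.png",o)
F=np.array([.5286,.0095,.062]);u=np.array([.977,-.2135,0])
p=s["tcp_pos"]-F
print(s["time_s"],s["tcp_pos"].round(4),s["eef_rot"].round(1),s["contact_force"].round(1),s["moment"].round(2),"w",round(s["gripper_width"],4),"TCP u,v,z mm",(p@u*1e3).round(1),(p[:2]@[-.2135,-.977]*1e3).round(1),(s["tcp_pos"][2]*1e3).round(1))
E
python3 look.py 6
```

```text
6.1 [0.5499 0.0065 0.1255] [180.    0.  -12.2] [ 0.3 -0.3 -0.9] [-0.02 -0.03 -0.06] w 0.0416 TCP u,v,z mm 21.4 -1.6 125.5
```

View pics/l6.png

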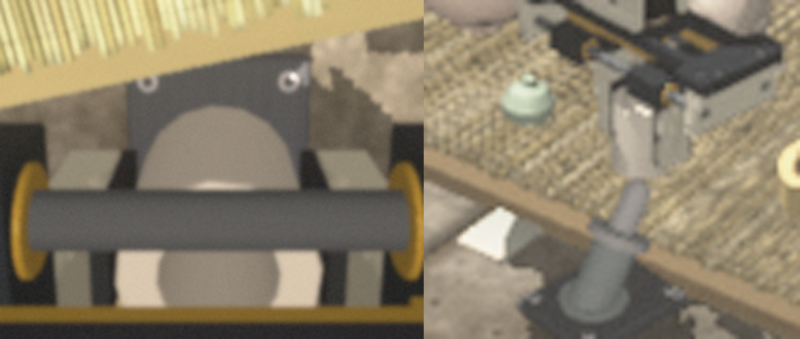

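{"method": "apply_moves", "body": {
  "commands": [
    {"grip": 0,"dp": [0,1,10],"yaw": 0},
    {"grip": 0,"dp": [0,1,18],"yaw": 0},
    {"grip": 0,"dp": [0,1,18.5],"yaw": 0},
    {"grip": 0,"dp": [4,1,18.7],"yaw": 0},
    {"grip": 0,"dp": [8,1,19.2],"yaw": 0},
    {"grip": 0,"dp": [11,1,20],"yaw": 0},
    {"grip": 0,"dp": [11,1,20],"yaw": 0}
  ]
}}

```text
time_s: 7.08
tcp_pos: [0.5608, 0.0022, 0.1055]
eef_rot: [-180.0, -0.0, -12.3]
contact_force: [-0.9, 2.1, -0.7]
gripper_width: 0.0413
```

```bash
python3 look.py 7
```

```text
7.075 [0.5608 0.0022 0.1055] [-180.    -0.   -12.3] [-0.9  2.1 -0.7] [ 0.58  0.32 -0.  ] w 0.0413 TCP u,v,z mm 33.0 0.2 105.5
```

View pics/l7.png

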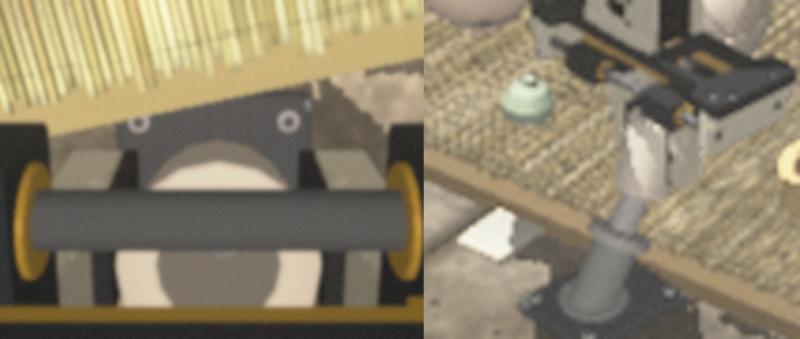

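{"method": "apply_moves", "body": {
  "commands": [
    {"grip": 0,"dp": [2.5,0,3],"yaw": 0},
    {"grip": 0,"dp": [4.5,0,5.5],"yaw": 0},
    {"grip": 0,"dp": [3,0,8],"yaw": 0},
    {"grip": 0,"dp": [1,0,11],"yaw": 0},
    {"grip": 0,"dp": [-1,0,14],"yaw": 0},
    {"grip": 0,"dp": [-3,0,17],"yaw": 0},
    {"grip": 0,"dp": [-5,0,20],"yaw": 0},
    {"grip": 0,"dp": [-6.4,0,22.4],"yaw": 0},
    {"grip": 0,"dp": [-6.4,0,22.4],"yaw": 0}
  ]
}}

```text
time_s: 8.3
tcp_pos: [0.5552, 0.0042, 0.0833]
eef_rot: [-179.9, -0.1, -12.3]
contact_force: [5.2, 3.5, -1.3]
gripper_width: 0.041
```

```bash
python3 look.py 8
```

```text
8.3 [0.5552 0.0042 0.0833] [-1.799e+02 -1.000e-01 -1.230e+01] [ 5.2  3.5 -1.3] [ 1.27 -1.91 -0.08] w 0.041 TCP u,v,z mm 27.1 -0.5 83.3
```

View pics/l8.png

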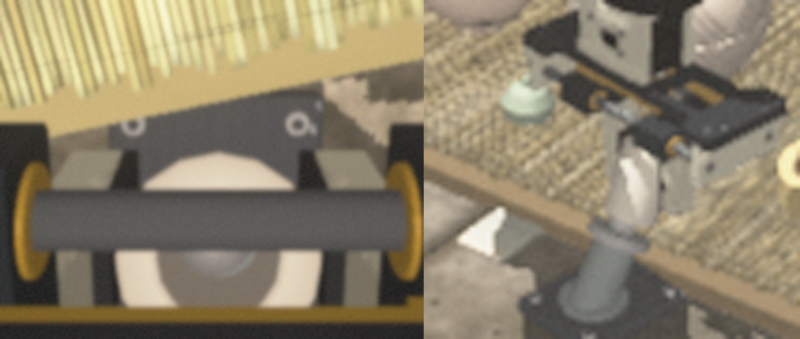

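{"method": "apply_moves", "body": {
  "commands": [
    {"grip": 0,"dp": [-1,0,3],"yaw": 0},
    {"grip": 0,"dp": [-2.5,0,6],"yaw": 0},
    {"grip": 0,"dp": [-4,0,9],"yaw": 0},
    {"grip": 0,"dp": [-5.5,0,12],"yaw": 0},
    {"grip": 0,"dp": [-6.5,0,14.5],"yaw": 0},
    {"grip": 0,"dp": [-7,0,16],"yaw": 0},
    {"grip": 0,"dp": [-7,0,16],"yaw": 0}
  ]
}}

```text
time_s: 9.28
tcp_pos: [0.5498, 0.0055, 0.0684]
eef_rot: [-179.9, -0.3, -12.2]
contact_force: [5.0, 1.9, 3.0]
gripper_width: 0.0409
```

```bash
python3 look.py 9
```

```text
9.275 [0.5498 0.0055 0.0684] [-179.9   -0.3  -12.2] [5.  1.9 3. ] [ 0.5  -2.23 -0.06] w 0.0409 TCP u,v,z mm 21.5 -0.6 68.4
```

View pics/l9.png

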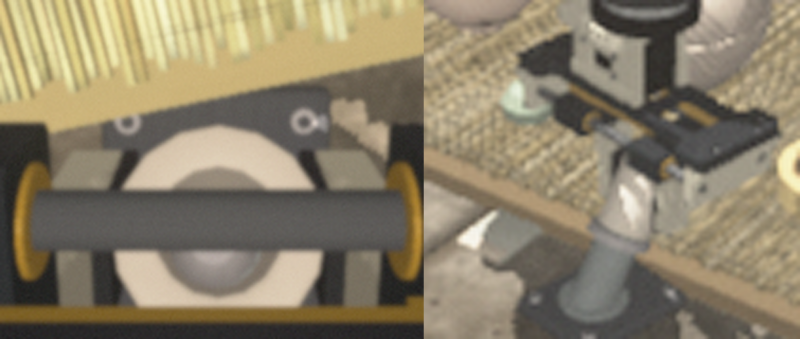

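{"method": "apply_moves", "body": {
  "commands": [
    {"grip": 0,"dp": [1,0,1.5],"yaw": 0},
    {"grip": 0,"dp": [0.5,0,4],"yaw": 0},
    {"grip": 0,"dp": [0.5,0,4],"yaw": 0},
    {"grip": 0,"dp": [0.5,0,4],"yaw": 0}
  ]
}}

```text
time_s: 9.88
tcp_pos: [0.5494, 0.0056, 0.0642]
eef_rot: [-179.9, -0.2, -12.3]
contact_force: [3.2, 2.8, 5.6]
gripper_width: 0.0411
```

```bash
python3 look.py 10
```

```text
9.875 [0.5494 0.0056 0.0642] [-179.9   -0.2  -12.3] [3.2 2.8 5.6] [ 1.24 -1.16  0.03] w 0.0411 TCP u,v,z mm 21.1 -0.6 64.2
```

View pics/l10.png

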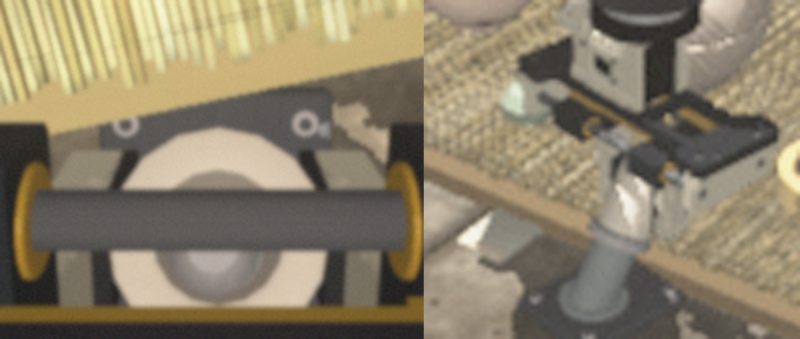

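Run:
```python
from h import *
s=get_state();c=capture("wrist");C=cam(c,s)
F=np.array([.5286,.0095,.062]);u=np.array([.977,-.2135,0]);z=np.array([0,0,1.]);v=np.array([-.2135,-.977,0])
a=.5*u+.866*z;e=.866*u-.5*z
k=3*800/1064 if False else 1
im=c["color"].copy()
big=cv2.resize(im,None,fx=1,fy=1)
t=np.linspace(0,2*np.pi,60)
img=cv2.resize(im[150:310,150:350],None,fx=4,fy=4,interpolation=cv2.INTER_CUBIC)
for S,col in((56,(255,0,0)),(60,(0,255,0))):
  for r in(.021,.012):
    pts=np.array([(proj(C,F+S/1e3*a+r*(np.cos(x)*e+np.sin(x)*v))-150)*4 for x in t]).astype(int)
    cv2.polylines(img,[pts],True,col,1)
pts=np.array([(proj(C,F+.04*a+.0055*(np.cos(x)*e+np.sin(x)*v))-150)*4 for x in t]).astype(int)
cv2.polylines(img,[pts],True,(0,0,255),1)
cv2.imwrite("pics/w11.png",img[:,:,::-1])
d=capture("scene");D=cam(d);im=cv2.resize(d["color"][180:250,200:290],None,fx=8,fy=8,interpolation=cv2.INTER_CUBIC)
for S,col in((0,(255,0,0)),(56,(255,0,0)),(5,(0,255,0)),(61,(0,255,0))):
    pts=np.array([(proj(D,F+S/1e3*a+.021*(np.cos(x)*e+np.sin(x)*v))-[200,180])*8 for x in t]).astype(int)
    cv2.polylines(im,[pts],True,col,1)
cv2.imwrite("pics/s11.png",im[:,:,::-1])
```

```text
(no output)
```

View pics/w11.png

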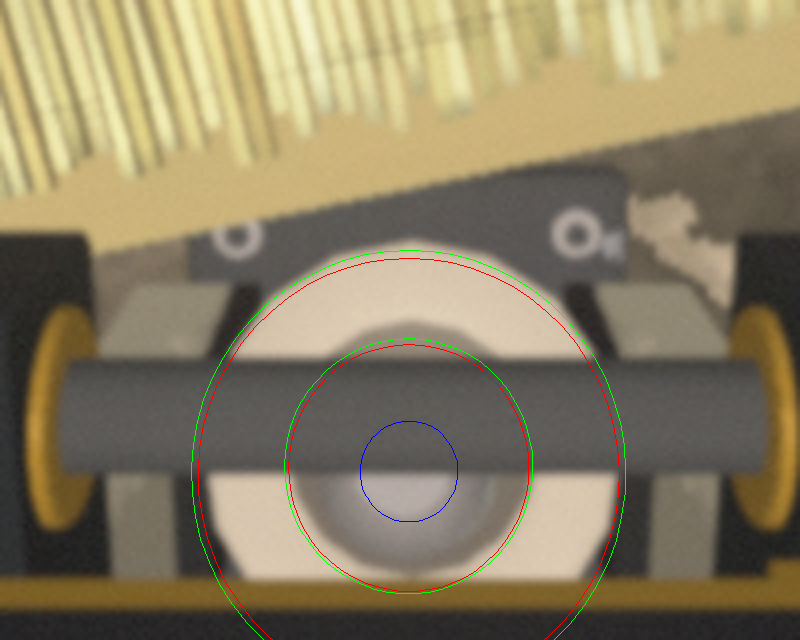

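View pics/s11.png

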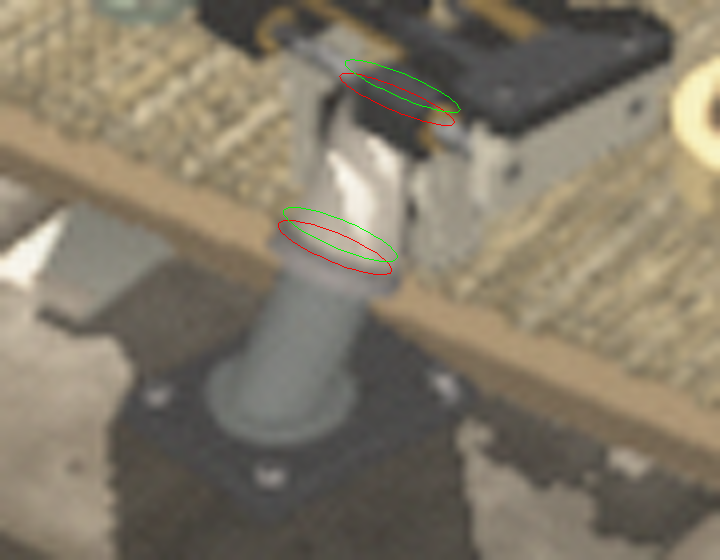

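{"method": "apply_moves", "body": {
  "commands": [
    {"grip": 0.6,"dp": [0,0,0],"yaw": 0},
    {"grip": 0.6,"dp": [0,0,0],"yaw": 0},
    {"grip": 0.6,"dp": [-2,0,-3],"yaw": 0},
    {"grip": 0.6,"dp": [-4.5,0,-5],"yaw": 0},
    {"grip": 0.6,"dp": [-4.5,0,-5],"yaw": 0}
  ]
}}

```text
time_s: 10.7
tcp_pos: [0.5432, 0.006, 0.0684]
eef_rot: [-180.0, -0.0, -12.3]
contact_force: [-0.3, 0.3, 0.4]
gripper_width: 0.0526
```

```bash
python3 look.py 12
```

```text
10.7 [0.5432 0.006  0.0684] [-180.    -0.   -12.3] [-0.3  0.3  0.4] [ 0.01  0.04 -0.  ] w 0.0526 TCP u,v,z mm 15.1 0.3 68.4
```

View pics/l12.png

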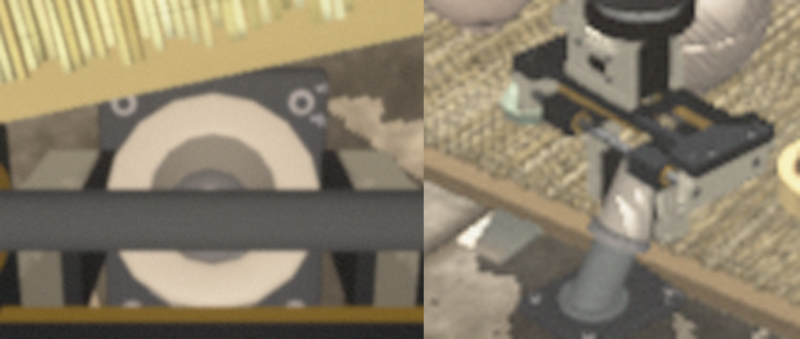

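{"method": "apply_moves", "body": {
  "commands": [
    {"grip": 0,"dp": [0,0,0],"yaw": 0},
    {"grip": 0,"dp": [0,0,0],"yaw": 0},
    {"grip": 0,"dp": [0,0,0],"yaw": 0},
    {"grip": 0,"dp": [4,0,-7],"yaw": 0},
    {"grip": 0,"dp": [8,0,-13.9],"yaw": 0},
    {"grip": 0,"dp": [12,0,-20.8],"yaw": 0},
    {"grip": 0,"dp": [16,0,-27.7],"yaw": 0},
    {"grip": 0,"dp": [20,0,-34.6],"yaw": 0},
    {"grip": 0,"dp": [24,0,-41.6],"yaw": 0},
    {"grip": 0,"dp": [26,0,-60],"yaw": 0},
    {"grip": 0,"dp": [26,0,-90],"yaw": 0},
    {"grip": 0,"dp": [26,0,-90],"yaw": 0}
  ],
  "newtons": 8
}}

```text
time_s: 12.3
tcp_pos: [0.5706, 0.0004, 0.1609]
eef_rot: [-179.9, -0.2, -12.3]
contact_force: [0.1, -0.2, -1.3]
gripper_width: 0.0409
```

```bash
python3 look.py 13 200 130 300 220
```

```text
12.3 [5.706e-01 4.000e-04 1.609e-01] [-179.9   -0.2  -12.3] [ 0.1 -0.2 -1.3] [-0.   -0.01  0.03] w 0.0409 TCP u,v,z mm 42.9 -0.0 160.9
```

View pics/l13.png

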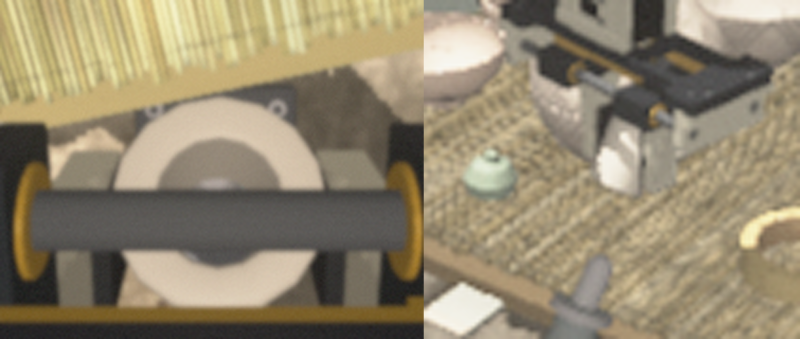

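{"method": "apply_moves", "body": {
  "commands": [
    {"grip": 0,"dp": [-10,60,0],"yaw": 0},
    {"grip": 0,"dp": [-20,120,0],"yaw": 0},
    {"grip": 0,"dp": [-31,180,10],"yaw": 0},
    {"grip": 0,"dp": [-31,218,40],"yaw": 0},
    {"grip": 0,"dp": [-31,218,80],"yaw": 0},
    {"grip": 0,"dp": [-31,218,110],"yaw": 0},
    {"grip": 0,"dp": [-31,218,127],"yaw": 0},
    {"grip": 0,"dp": [-31,218,127],"yaw": 0},
    {"grip": 0,"dp": [-31,218,127],"yaw": 0}
  ]
}}

```text
time_s: 13.52
tcp_pos: [0.4922, -0.206, 0.0314]
eef_rot: [180.0, 0.0, -12.3]
contact_force: [-0.1, 0.3, -0.4]
gripper_width: 0.041
```

```bash
python3 look.py 14 250 200 350 290
```

```text
13.525 [ 0.4922 -0.206   0.0314] [180.    0.  -12.3] [-0.1  0.3 -0.4] [-0.07 -0.01 -0.01] w 0.041 TCP u,v,z mm 10.5 218.3 31.4
```

View pics/l14.png

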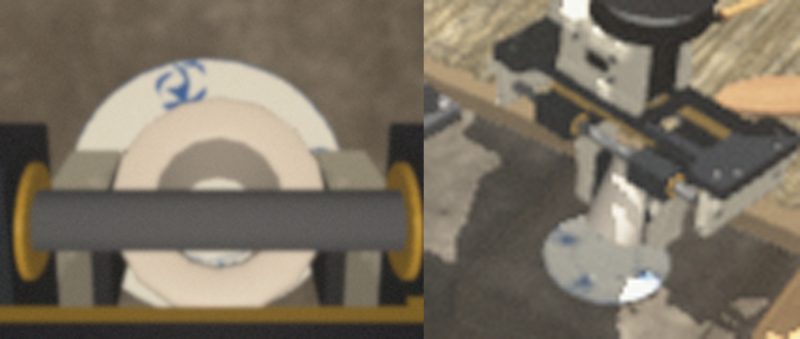

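{"method": "apply_moves", "body": {
  "commands": [
    {"grip": 0,"dp": [0,0,6],"yaw": 0},
    {"grip": 0,"dp": [0,0,10.5],"yaw": 0},
    {"grip": 0,"dp": [-3,0,11],"yaw": 0},
    {"grip": 0,"dp": [-6,0,11.5],"yaw": 0},
    {"grip": 0,"dp": [-9,0,12.5],"yaw": 0},
    {"grip": 0,"dp": [-12,0,14],"yaw": 0},
    {"grip": 0,"dp": [-15,0,15.5],"yaw": 0},
    {"grip": 0,"dp": [-17.5,0,17],"yaw": 0},
    {"grip": 0,"dp": [-17.5,0,17],"yaw": 0}
  ],
  "newtons": 5
}}

```text
time_s: 14.75
tcp_pos: [0.4743, -0.2021, 0.0138]
eef_rot: [180.0, 0.1, -12.3]
contact_force: [-0.8, -1.0, 1.3]
gripper_width: 0.041
```

```bash
python3 look.py 15 250 200 350 290
```

```text
14.75 [ 0.4743 -0.2021  0.0138] [ 1.80e+02  1.00e-01 -1.23e+01] [-0.8 -1.   1.3] [-0.04  0.01  0.04] w 0.041 TCP u,v,z mm -7.9 218.3 13.8
```

View pics/l15.png

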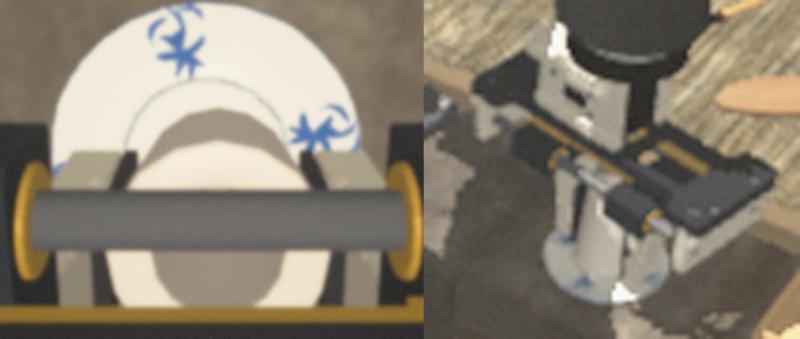

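{"method": "apply_moves", "body": {
  "commands": [
    {"grip": 0.55,"dp": [0,0,0],"yaw": 0},
    {"grip": 0.65,"dp": [0,0,0],"yaw": 0},
    {"grip": 0.8,"dp": [0,0,0],"yaw": 0},
    {"grip": 0.8,"dp": [0,0,-20],"yaw": 0},
    {"grip": 0.8,"dp": [0,0,-60],"yaw": 0},
    {"grip": 0.8,"dp": [0,0,-110],"yaw": 0},
    {"grip": 0.8,"dp": [-40,0,-150],"yaw": 0},
    {"grip": 0.8,"dp": [-40,0,-150],"yaw": 0}
  ]
}}

```text
time_s: 15.85
tcp_pos: [0.4358, -0.1936, 0.1675]
eef_rot: [-179.9, -0.3, -12.3]
contact_force: [1.3, -0.3, -0.5]
gripper_width: 0.0702
```

```bash
python3 look.py 16 250 200 350 290
python3 - <<'E'
from h import *
s=get_state();c=capture("wrist");save("w17.png",c["color"],None,1.5);C=cam(c,s)
np.save("w17.npy",np.r_[s["tcp_pos"],s["eef_rot"]])
print(proj(C,(.477,-.202,.061))*1.5,proj(C,(.5137,-.3656,.005))*1.5)
E
```

```text
15.85 [ 0.4358 -0.1936  0.1675] [-179.9   -0.3  -12.3] [ 1.3 -0.3 -0.5] [-0.04 -0.03 -0.02] w 0.0702 TCP u,v,z mm -47.4 218.3 167.5
[376.73136841 215.78733703] [613.02048439  97.12446664]
```

View pics/l16.png

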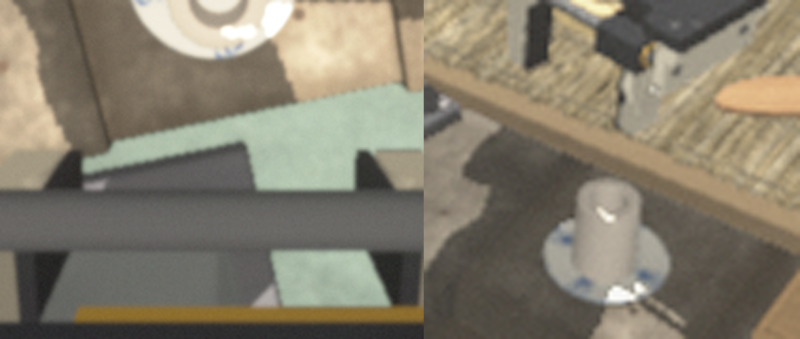

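View pics/w17.png

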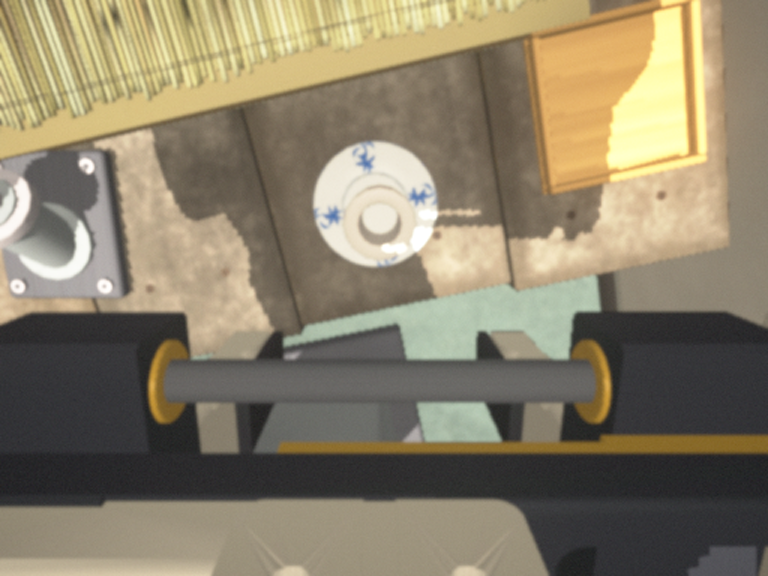

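Run:
```python
from h import *
q=np.load("w17.npy");C=cam(capture("wrist"),dict(tcp_pos=q[:3],eef_rot=q[3:]))
P=lambda u,v,z:onz(C,u/1.5,v/1.5,z).round(4)
print("sleeve",P(380,219,.061),"saucer",P(376,204,.005))
k=[P(527,40,.018),P(545,192,.018),P(706,160,.018),P(697,0,.018)]
print(k,np.mean(k,0))
for i in range(4):print(np.linalg.norm(k[i]-k[i-1]))
```

```text
sleeve [ 0.4748 -0.2034  0.061 ] saucer [ 0.48   -0.2019  0.005 ]
[array([ 0.5563, -0.3117,  0.018 ]), array([ 0.4649, -0.3108,  0.018 ]), array([ 0.4629, -0.4136,  0.018 ]), array([ 0.5562, -0.4125,  0.018 ])] [ 0.510075 -0.36215   0.018   ]
0.1008000496031624
0.09140443096480612
0.10281945341227992
0.09330648423341224
```

{"method": "apply_moves", "body": {
  "commands": [
    {"grip": 0.8,"dp": [-66,-547,0],"yaw": 0},
    {"grip": 0.8,"dp": [-66,-547,0],"yaw": 0},
    {"grip": 0.8,"dp": [-66,-547,0],"yaw": 0},
    {"grip": 0.8,"dp": [-66,-547,0],"yaw": 0},
    {"grip": 0.8,"dp": [-66,-547,0],"yaw": 0},
    {"grip": 0.8,"dp": [-66,-547,0],"yaw": 0},
    {"grip": 0.8,"dp": [-66,-547,0],"yaw": 0},
    {"grip": 0.8,"dp": [-66,-547,0],"yaw": 0},
    {"grip": 0.8,"dp": [-66,-547,30],"yaw": 0},
    {"grip": 0.8,"dp": [-66,-547,67],"yaw": 0},
    {"grip": 0.8,"dp": [-66,-547,67],"yaw": 0}
  ]
}}

```text
time_s: 17.42
tcp_pos: [0.4861, 0.3531, 0.0922]
eef_rot: [179.5, 0.3, -12.3]
contact_force: [-0.0, -0.0, 0.7]
gripper_width: 0.0701
```

Run:
```python
from h import *
s=get_state();c=capture("wrist");save("w18.png",c["color"],None,1.5);C=cam(c,s)
print(s["time_s"],s["tcp_pos"],s["eef_rot"],proj(C,(.488,.355,.056))*1.5)
np.save("w18.npy",np.r_[s["tcp_pos"],s["eef_rot"]])
```

```text
17.425 [0.48609968 0.35312805 0.0921897 ] [179.50426117   0.25096885 -12.29680684] [371.45109349 321.21438294]
```

View pics/w18.png

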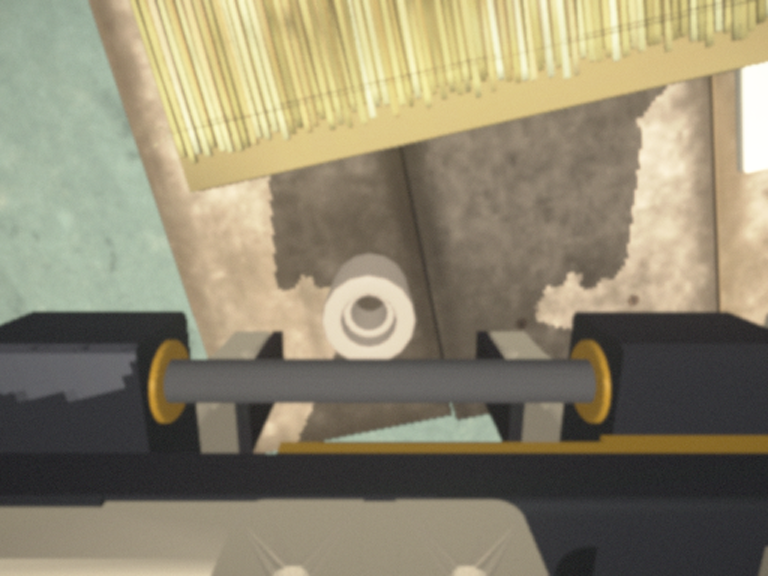

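{"method": "apply_moves", "body": {
  "commands": [
    {"grip": 0.8,"dp": [0,0,0],"yaw": 0},
    {"grip": 0.8,"dp": [0,0,0],"yaw": 0},
    {"grip": 0.8,"dp": [0,0,0],"yaw": 0}
  ]
}}

```text
time_s: 17.85
tcp_pos: [0.4885, 0.3549, 0.0985]
eef_rot: [-179.9, -0.1, -12.3]
contact_force: [1.0, -0.0, -0.3]
gripper_width: 0.0701
```

Run:
```python
from h import *
s=get_state();c=capture("wrist");C=cam(c,s);save("w19.png",c["color"],(180,160,320,260),5)
g=c["color"]
print(s["time_s"],s["tcp_pos"],s["eef_rot"],(proj(C,(.488,.355,.056))-[180,160])*5)
for u,v in[(370,317)]:print(onz(C,u/1.5,v/1.5,.056))
```

```text
17.85 [0.48850632 0.35490284 0.09845856] [-1.79888662e+02 -5.18057430e-02 -1.23370464e+01] [358.21504725 271.32921413]
[0.49078368 0.35787227 0.056     ]
```

View pics/w19.png

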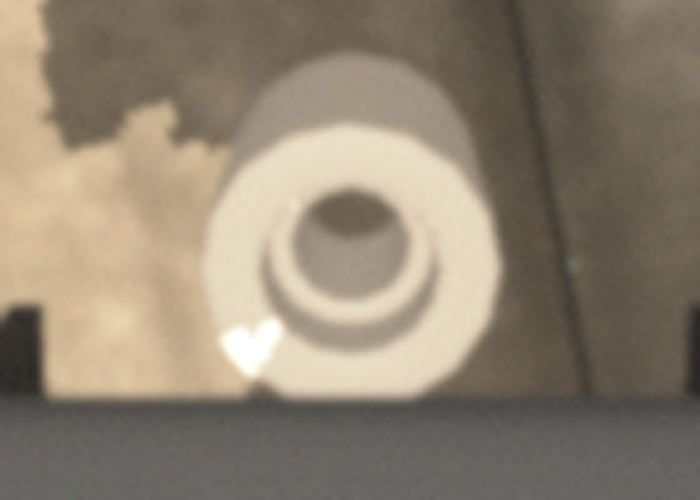

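{"method": "apply_moves", "body": {
  "commands": [
    {"grip": 0.8,"dp": [0,-1,45],"yaw": 0},
    {"grip": 0.8,"dp": [0,-1,84],"yaw": 0},
    {"grip": 0.8,"dp": [0,-1,84],"yaw": 0},
    {"grip": 0.8,"dp": [0,-1,84],"yaw": 0},
    {"grip": 0.8,"dp": [0,-1,84],"yaw": 0},
    {"grip": 0,"dp": [0,-1,84],"yaw": 0},
    {"grip": 0,"dp": [0,-1,84],"yaw": 0},
    {"grip": 0,"dp": [0,-1,84],"yaw": 0},
    {"grip": 0,"dp": [0,-1,84],"yaw": 0},
    {"grip": 0,"dp": [0,-1,84],"yaw": 0}
  ],
  "newtons": 6
}}

```text
time_s: 19.15
tcp_pos: [0.4883, 0.3559, 0.0134]
eef_rot: [-180.0, -0.0, -12.3]
contact_force: [-0.4, 0.3, 1.8]
gripper_width: 0.0428
```

{"method": "apply_moves", "body": {
  "commands": [
    {"grip": 0,"dp": [0,0,-45],"yaw": 0},
    {"grip": 0,"dp": [0,0,-100],"yaw": 0},
    {"grip": 0,"dp": [0,0,-140],"yaw": 0},
    {"grip": 0,"dp": [133,330,-140],"yaw": 0},
    {"grip": 0,"dp": [133,330,-140],"yaw": 0},
    {"grip": 0,"dp": [133,330,-140],"yaw": 0},
    {"grip": 0,"dp": [133,330,-140],"yaw": 0},
    {"grip": 0,"dp": [133,330,-140],"yaw": 0},
    {"grip": 0,"dp": [133,330,-140],"yaw": 0},
    {"grip": 0,"dp": [133,330,-125],"yaw": 0},
    {"grip": 0,"dp": [133,330,-112],"yaw": 0},
    {"grip": 0,"dp": [133,330,-112],"yaw": 0}
  ]
}}

```text
time_s: 20.65
tcp_pos: [0.5467, 0.0056, 0.1236]
eef_rot: [179.9, 0.2, -12.3]
contact_force: [-0.4, 0.1, -1.1]
gripper_width: 0.0426
```

{"method": "apply_moves", "body": {
  "commands": [
    {"grip": 0,"dp": [0,0,0],"yaw": 0},
    {"grip": 0,"dp": [0,0,0],"yaw": 0}
  ]
}}

```text
time_s: 20.9
tcp_pos: [0.5481, 0.0058, 0.1256]
eef_rot: [-180.0, -0.0, -12.2]
contact_force: [0.8, 0.6, -1.4]
gripper_width: 0.0428
```

```bash
python3 look.py 20
python3 - <<'E'
from h import *
s=get_state();c=capture("wrist");C=cam(c,s);save("w21.png",c["color"],(150,150,350,310),4)
Rm=R.from_euler("xyz",s["eef_rot"],degrees=True).as_matrix()
for d in(-.002,0,.002): print(d,[(4*(proj(C,s["tcp_pos"]+Rm@np.array([d+.021,0,z]))-[150,150])).round(1) for z in(-.0426,.0134)])
E
```

```text
20.9 [0.5481 0.0058 0.1256] [-180.    -0.   -12.2] [ 0.8  0.6 -1.4] [ 0.05 -0.01 -0.04] w 0.0428 TCP u,v,z mm 19.9 -0.5 125.6
-0.002 [array([402.8, 338.3]), array([405.1, 191.6])]
0 [array([402.8, 319.6]), array([405.1, 178.2])]
0.002 [array([402.8, 300.7]), array([405.1, 164.7])]
```

View pics/l20.png

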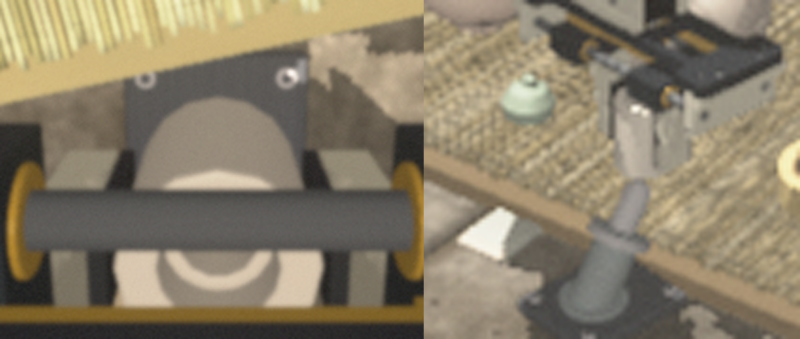

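View pics/w21.png

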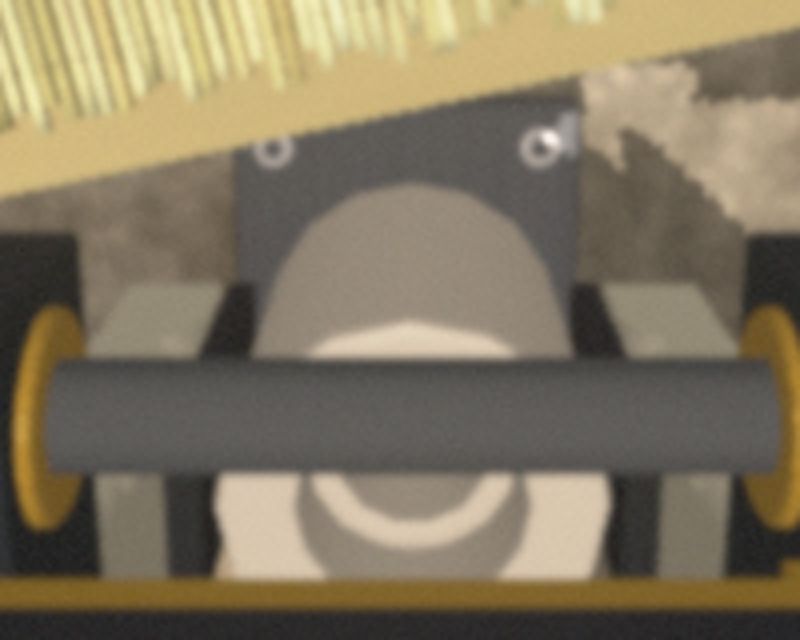

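{"method": "apply_moves", "body": {
  "commands": [
    {"grip": 0,"dp": [0,0,10],"yaw": 0},
    {"grip": 0,"dp": [0,0,18],"yaw": 0},
    {"grip": 0,"dp": [0,0,19],"yaw": 0},
    {"grip": 0,"dp": [4,0,19.3],"yaw": 0},
    {"grip": 0,"dp": [8,0,20],"yaw": 0},
    {"grip": 0,"dp": [12,0,21.5],"yaw": 0},
    {"grip": 0,"dp": [16,0,23.5],"yaw": 0},
    {"grip": 0,"dp": [16,0,24.5],"yaw": 0},
    {"grip": 0,"dp": [16,0,24.5],"yaw": 0}
  ]
}}

```text
time_s: 22.18
tcp_pos: [0.5641, 0.0017, 0.1009]
eef_rot: [-180.0, -0.1, -12.3]
contact_force: [0.3, 0.9, -0.5]
gripper_width: 0.0426
```

```bash
python3 look.py 22
```

```text
22.175 [0.5641 0.0017 0.1009] [-1.80e+02 -1.00e-01 -1.23e+01] [ 0.3  0.9 -0.5] [ 0.71 -0.11 -0.04] w 0.0426 TCP u,v,z mm 36.3 0.0 100.9
```

View pics/l22.png

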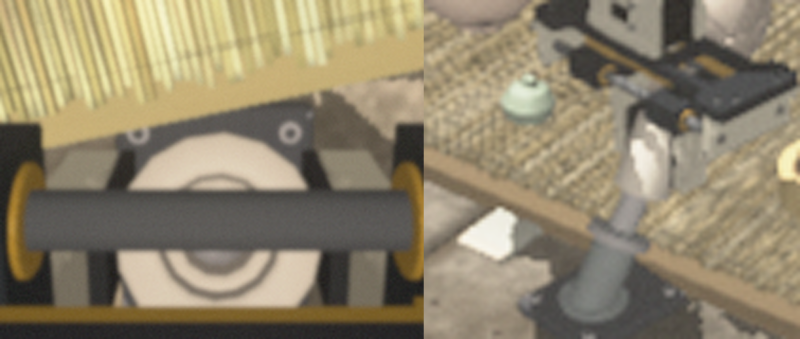

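{"method": "apply_moves", "body": {
  "commands": [
    {"grip": 0,"dp": [-2,0,3],"yaw": 0},
    {"grip": 0,"dp": [-4,0,6],"yaw": 0},
    {"grip": 0,"dp": [-6,0,9],"yaw": 0},
    {"grip": 0,"dp": [-7.5,0,11.5],"yaw": 0},
    {"grip": 0,"dp": [-7.5,0,11.5],"yaw": 0}
  ]
}}

```text
time_s: 22.9
tcp_pos: [0.5586, 0.0038, 0.0906]
eef_rot: [-179.9, -0.3, -12.2]
contact_force: [4.6, 2.8, 5.5]
gripper_width: 0.0424
```

```bash
python3 look.py 23
cat > ov.py <<'E'
import sys
from h import *
S=float(sys.argv[1]);n=sys.argv[2]
s=get_state();c=capture("wrist");C=cam(c,s)
F=np.array([.5286,.0095,.062]);u=np.array([.977,-.2135,0]);z=np.array([0,0,1.]);v=np.array([-.2135,-.977,0])
a=.5*u+.866*z;e=.866*u-.5*z;t=np.linspace(0,2*np.pi,60)
A=cv2.resize(c["color"][150:310,150:350],None,fx=2.2,fy=2.2,interpolation=cv2.INTER_CUBIC)
d=capture("scene");D=cam(d);B=cv2.resize(d["color"][160:248,200:288],None,fx=4,fy=4,interpolation=cv2.INTER_CUBIC)
for q,r,col in((S+56,.021,(255,0,0)),(S+56,.012,(255,0,0)),(S,.021,(255,0,0)),(40,.0055,(0,0,255))):
  p=[F+q/1e3*a+r*(np.cos(x)*e+np.sin(x)*v) for x in t]
  if q!=S:cv2.polylines(A,[np.array([(proj(C,x)-150)*2.2 for x in p]).astype(int)],True,col,1)
  cv2.polylines(B,[np.array([(proj(D,x)-[200,160])*4 for x in p]).astype(int)],True,col,1)
h=352;o=np.hstack([cv2.resize(A,(440,h)),cv2.resize(B,(h,h))]);cv2.imwrite(f"pics/{n}.png",o[:,:,::-1])
E
python3 ov.py 24.4 o23
```

```text
22.9 [0.5586 0.0038 0.0906] [-179.9   -0.3  -12.2] [4.6 2.8 5.5] [ 0.68 -1.51 -0.03] w 0.0424 TCP u,v,z mm 30.6 -0.8 90.6
```

View pics/o23.png

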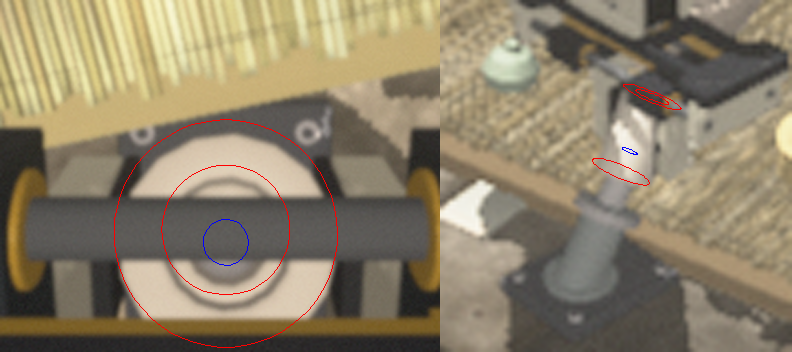

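Run:
```python
from h import *
s=get_state();c=capture("wrist");C=cam(c,s)
F=np.array([.5286,.0095,.062]);u=np.array([.977,-.2135,0]);z=np.array([0,0,1.]);v=np.array([-.2135,-.977,0])
t=np.linspace(0,2*np.pi,60)
A=cv2.resize(c["color"][150:310,150:350],None,fx=4,fy=4,interpolation=cv2.INTER_CUBIC)
G=s["tcp_pos"]-[0,0,.019]+np.array([0,0,.038])
for th,h,col in((30,.0324,(255,0,0)),(25,.0324,(0,255,0)),(30,.036,(0,0,255))):
  th=np.radians(th);a=np.sin(th)*u+np.cos(th)*z;e=np.cos(th)*u-np.sin(th)*z
  T=G+(.056-h)*a-.0005*e
  for r in(.021,.012):cv2.polylines(A,[np.array([(proj(C,T+r*(np.cos(x)*e+np.sin(x)*v))-150)*4 for x in t]).astype(int)],True,col,1)
  B=G-h*a-.0005*e-F;a0=.5*u+.866*z;print(np.degrees(th),h,"s",B@a0*1e3,"e",B@(.866*u-.5*z)*1e3)
cv2.imwrite("pics/w24.png",A[:,:,::-1])
```

```text
29.999999999999996 0.0324 s 24.12394290218721 e 2.162258306864359
25.0 0.0324 s 24.203829292148708 e 4.9881834493526425
29.999999999999996 0.036 s 20.523921978348874 e 2.162130617176395
```

View pics/w24.png

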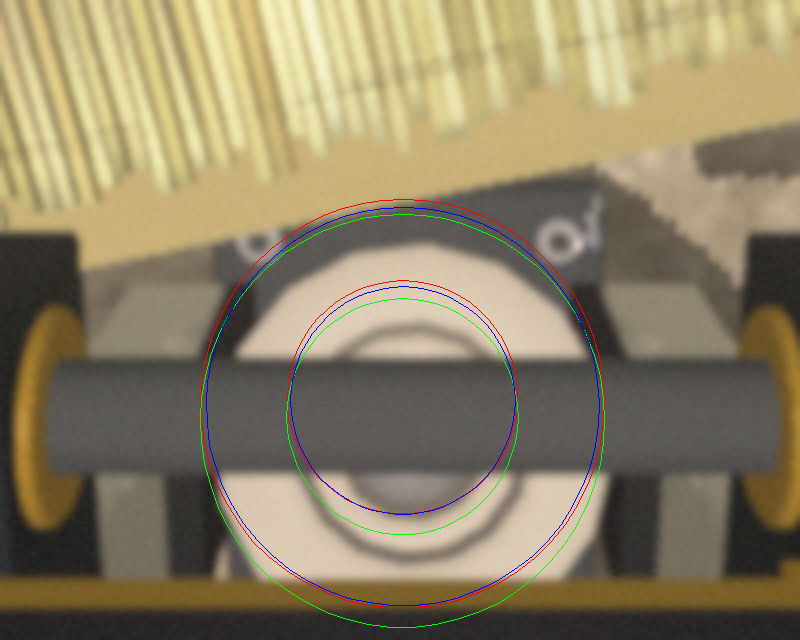

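{"method": "apply_moves", "body": {
  "commands": [
    {"grip": 0,"dp": [0.7,0,0.7],"yaw": 0},
    {"grip": 0,"dp": [1.2,0,0.7],"yaw": 0},
    {"grip": 0,"dp": [1.5,0,1],"yaw": 0},
    {"grip": 0,"dp": [1.5,0,1],"yaw": 0},
    {"grip": 0,"dp": [1.5,0,1],"yaw": 0}
  ]
}}

```text
time_s: 23.78
tcp_pos: [0.5595, 0.0036, 0.0895]
eef_rot: [-179.9, -0.2, -12.3]
contact_force: [2.0, 4.2, 5.8]
gripper_width: 0.0428
```

```bash
python3 look.py 25; python3 ov.py 24.4 o25
python3 - <<'E'
from h import *
d=capture("scene");save("s25.png",d["color"],(205,165,280,235),9)
D=cam(d);F=np.array([.5286,.0095,.062]);a=np.array([.4885,-.1065,.866])
for q in(0,24.4,40,80.4):print(q,(proj(D,F+q/1e3*a)-[205,165])*9)
E
```

```text
23.775 [0.5595 0.0036 0.0895] [-179.9   -0.2  -12.3] [2.  4.2 5.8] [ 1.26 -0.68  0.02] w 0.0428 TCP u,v,z mm 31.4 -0.8 89.5
0 [331.87811339 413.37301784]
24.4 [362.18051595 341.15007029]
40 [381.68864659 294.65426215]
80.4 [432.70406802 173.06376786]
```

View pics/o25.png

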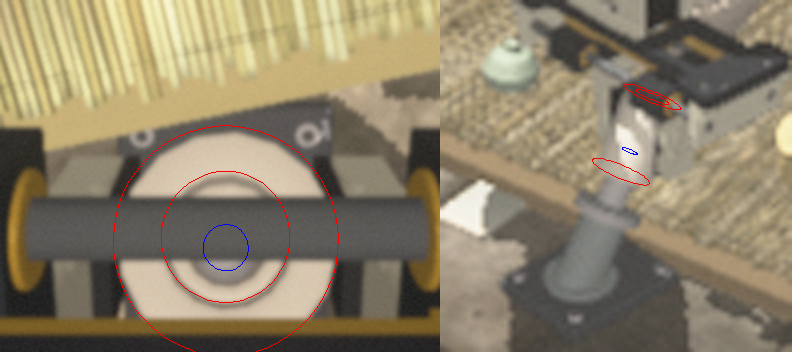

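View pics/s25.png

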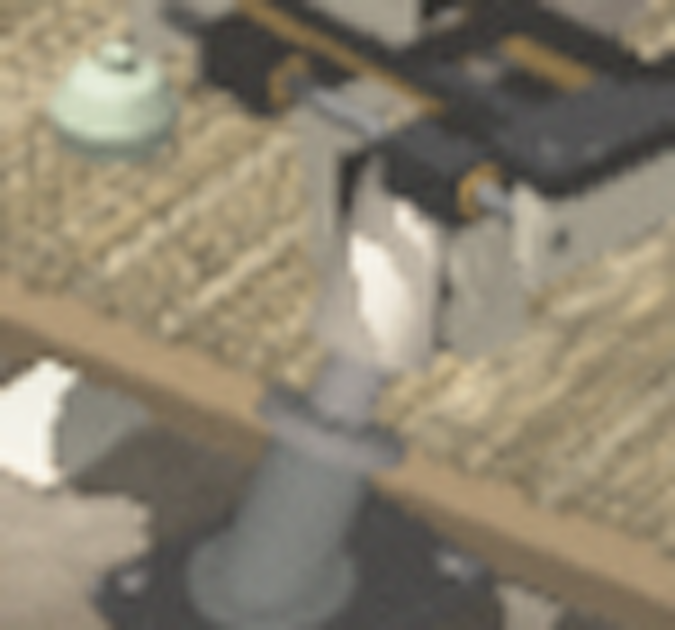

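{"method": "apply_moves", "body": {
  "commands": [
    {"grip": 0,"dp": [1,-0.7,0.3],"yaw": 0},
    {"grip": 0,"dp": [2,-1.3,0.6],"yaw": 0},
    {"grip": 0,"dp": [2,-1.3,0.6],"yaw": 0},
    {"grip": 0,"dp": [2,-1.3,0.6],"yaw": 0}
  ]
}}

```text
time_s: 24.52
tcp_pos: [0.5606, 0.0039, 0.0882]
eef_rot: [-180.0, -0.1, -12.3]
contact_force: [1.9, 1.9, 5.5]
gripper_width: 0.0426
```

```bash
python3 look.py 26; python3 ov.py 24.4 o26
```

```text
24.525 [0.5606 0.0039 0.0882] [-1.80e+02 -1.00e-01 -1.23e+01] [1.9 1.9 5.5] [ 0.54 -0.3  -0.02] w 0.0426 TCP u,v,z mm 32.5 -1.3 88.2
```

View pics/o26.png

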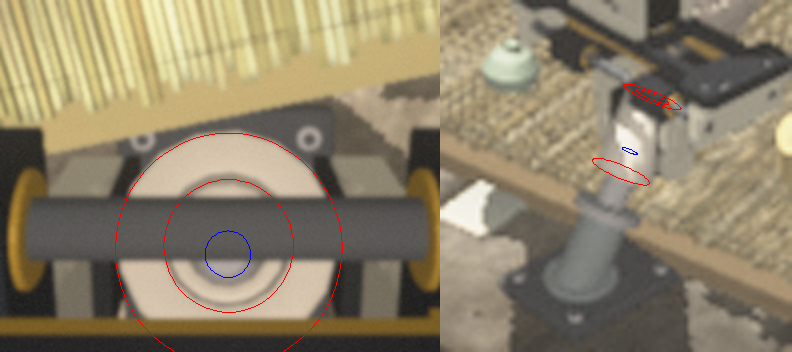

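{"method": "apply_moves", "body": {
  "commands": [
    {"grip": 0,"dp": [2.5,0,-4.5],"yaw": 0},
    {"grip": 0,"dp": [5.5,0,-9.5],"yaw": 0},
    {"grip": 0,"dp": [1.5,0,-11],"yaw": 0},
    {"grip": 0,"dp": [-2.5,0,-12.8],"yaw": 0},
    {"grip": 0,"dp": [-6,0,-14.2],"yaw": 0},
    {"grip": 0,"dp": [-9.5,0,-15.3],"yaw": 0},
    {"grip": 0,"dp": [-12,0,-16],"yaw": 0},
    {"grip": 0,"dp": [-14,0,-16.5],"yaw": 0},
    {"grip": 0,"dp": [-14,0,-16.5],"yaw": 0}
  ]
}}

```text
time_s: 25.85
tcp_pos: [0.5461, 0.0068, 0.1042]
eef_rot: [-180.0, -0.0, -12.3]
contact_force: [1.0, -0.4, -0.2]
gripper_width: 0.0424
```

```bash
python3 look.py 27
```

```text
25.85 [0.5461 0.0068 0.1042] [-180.    -0.   -12.3] [ 1.  -0.4 -0.2] [ 0.23 -0.76  0.03] w 0.0424 TCP u,v,z mm 17.6 -1.1 104.2
```

View pics/l27.png

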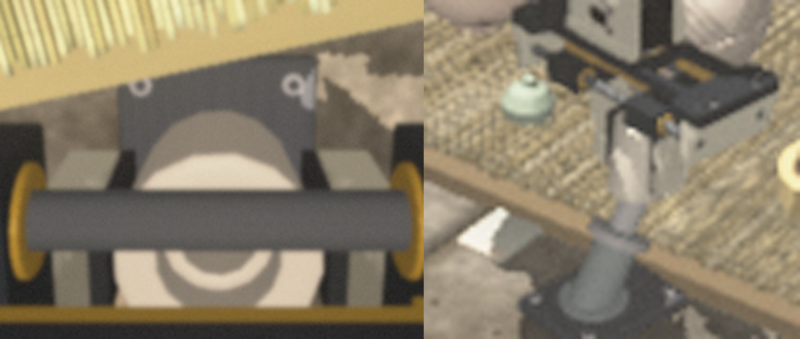

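{"method": "apply_moves", "body": {
  "commands": [
    {"grip": 0,"dp": [-3,0,-0.3],"yaw": 0},
    {"grip": 0,"dp": [-5.5,0,-0.5],"yaw": 0},
    {"grip": 0,"dp": [-5.5,0,-0.5],"yaw": 0},
    {"grip": 0,"dp": [-5,0,-6],"yaw": 0},
    {"grip": 0,"dp": [-4,0,-15],"yaw": 0},
    {"grip": 0,"dp": [-4,0,-40],"yaw": 0},
    {"grip": 0,"dp": [-4,0,-60],"yaw": 0},
    {"grip": 0,"dp": [-4,0,-60],"yaw": 0}
  ]
}}

```text
time_s: 26.95
tcp_pos: [0.5431, 0.0077, 0.166]
eef_rot: [-179.9, -0.2, -12.3]
contact_force: [0.1, -1.1, -1.4]
gripper_width: 0.0421
```

```bash
python3 look.py 28 205 130 305 220;  python3 - <<'E'
from h import *
s=get_state();c=capture("wrist");C=cam(c,s);save("w28b.png",c["color"],(150,150,350,310),4)
Rm=R.from_euler("xyz",s["eef_rot"],degrees=True).as_matrix()
for d in(-.004,-.002,0,.002): print(d,[(4*(proj(C,s["tcp_pos"]+Rm@np.array([d+.021,0,z]))-[150,150])).round(1) for z in(-.0436,.0124)])
E
```

```text
26.95 [0.5431 0.0077 0.166 ] [-179.9   -0.2  -12.3] [ 0.1 -1.1 -1.4] [-0.02  0.01 -0.02] w 0.0421 TCP u,v,z mm 14.5 -1.4 166.0
-0.004 [array([402.8, 360.9]), array([405.1, 206.8])]
-0.002 [array([402.8, 342.2]), array([405.1, 193.4])]
0 [array([402.7, 323.3]), array([405.1, 179.9])]
0.002 [array([402.7, 304.3]), array([405.1, 166.4])]
```

View pics/l28.png

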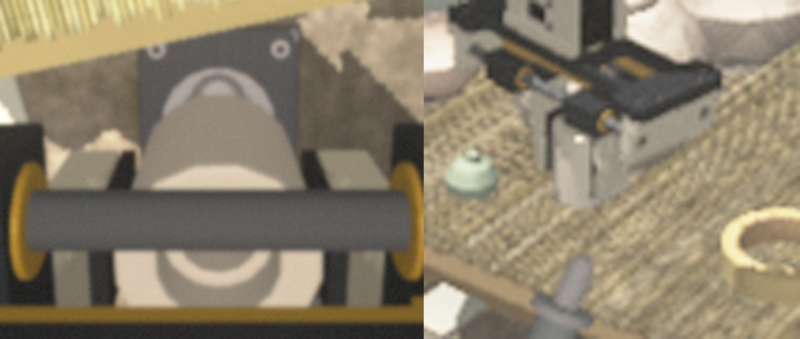

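View pics/w28b.png

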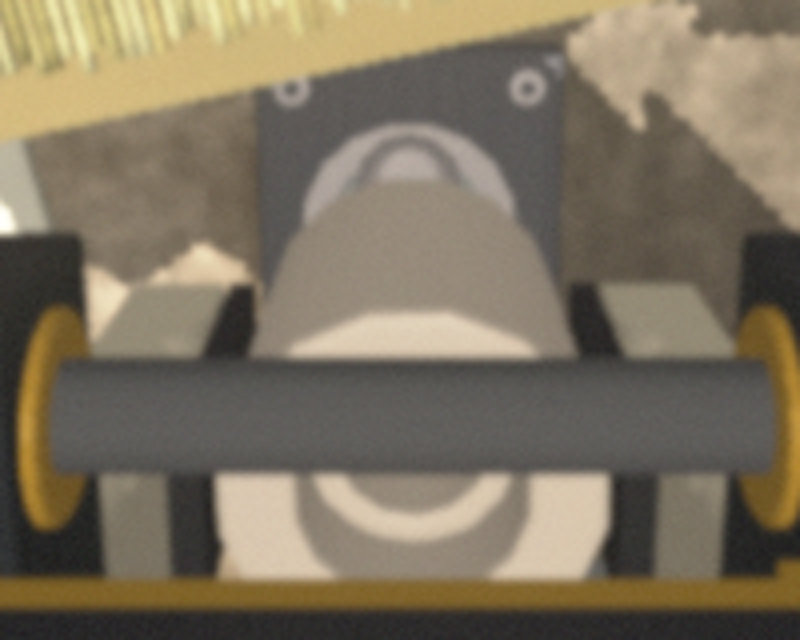

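{"method": "apply_moves", "body": {
  "commands": [
    {"grip": 0,"dp": [48,370,0],"yaw": -0.215},
    {"grip": 0,"dp": [48,370,0],"yaw": -0.215},
    {"grip": 0,"dp": [48,370,0],"yaw": -0.215},
    {"grip": 0,"dp": [48,370,0],"yaw": -0.215},
    {"grip": 0,"dp": [48,370,0],"yaw": -0.215},
    {"grip": 0,"dp": [48,370,0],"yaw": -0.215},
    {"grip": 0,"dp": [48,370,0],"yaw": -0.215},
    {"grip": 0,"dp": [48,370,50],"yaw": -0.215},
    {"grip": 0,"dp": [48,370,95],"yaw": -0.215},
    {"grip": 0,"dp": [48,370,116],"yaw": -0.215},
    {"grip": 0,"dp": [48,370,116],"yaw": -0.215},
    {"grip": 0,"dp": [48,370,116],"yaw": -0.215}
  ]
}}

```text
time_s: 28.6
tcp_pos: [0.5109, -0.3641, 0.0488]
eef_rot: [180.0, -0.0, 0.1]
contact_force: [0.6, 0.2, -0.5]
gripper_width: 0.0417
```

```bash
python3 look.py 29 310 210 410 300
python3 - <<'E'
from h import *
s=get_state();c=capture("wrist");save("w29b.png",c["color"],None,1.5)
E
```

```text
28.6 [ 0.5109 -0.3641  0.0488] [ 1.8e+02 -0.0e+00  1.0e-01] [ 0.6  0.2 -0.5] [-0.02 -0.09  0.02] w 0.0417 TCP u,v,z mm 62.4 368.8 48.8
```

View pics/l29.png

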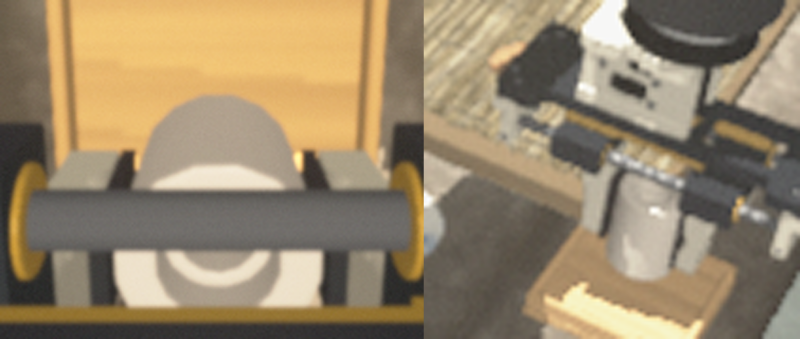

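View pics/w29b.png

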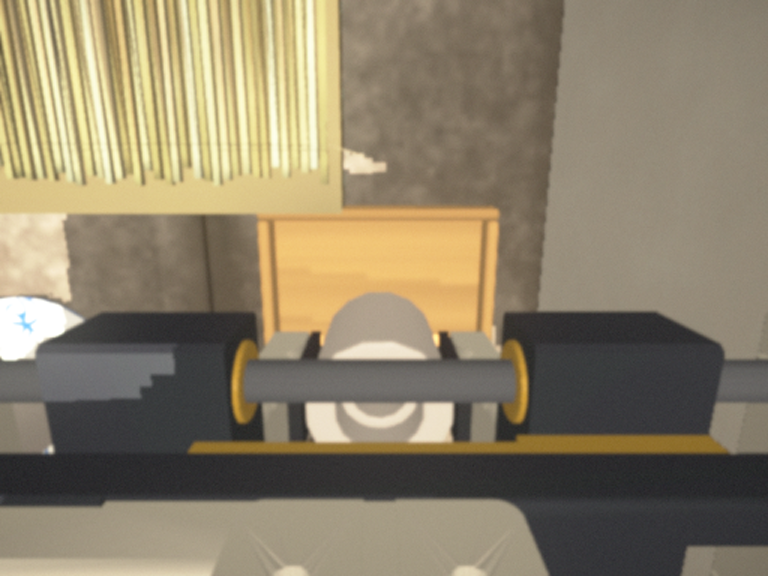

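{"method": "apply_moves", "body": {
  "commands": [
    {"grip": 0,"dp": [0,0,12],"yaw": 0},
    {"grip": 0,"dp": [0,0,24],"yaw": 0},
    {"grip": 0,"dp": [0,0,28],"yaw": 0},
    {"grip": 0,"dp": [0,0,30],"yaw": 0},
    {"grip": 0,"dp": [0,0,31],"yaw": 0},
    {"grip": 0,"dp": [0,0,31],"yaw": 0},
    {"grip": 0,"dp": [0,0,31],"yaw": 0}
  ],
  "newtons": 4
}}

```text
time_s: 29.62
tcp_pos: [0.5106, -0.3643, 0.0173]
eef_rot: [180.0, -0.0, 0.0]
contact_force: [0.1, 0.0, 0.8]
gripper_width: 0.0419
```

```bash
python3 look.py 30 310 210 410 300
```

```text
29.625 [ 0.5106 -0.3643  0.0173] [180.  -0.   0.] [0.1 0.  0.8] [ 0.07  0.19 -0.01] w 0.0419 TCP u,v,z mm 62.2 369.0 17.3
```

View pics/l30.png

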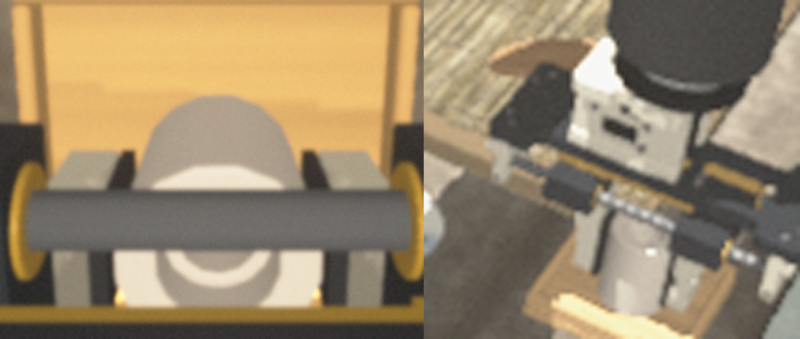

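{"method": "apply_moves", "body": {
  "commands": [
    {"grip": 0,"dp": [0,0,1],"yaw": 0},
    {"grip": 0,"dp": [0,0,1.5],"yaw": 0},
    {"grip": 0,"dp": [0,0,1.5],"yaw": 0}
  ]
}}

```text
time_s: 30.1
tcp_pos: [0.5107, -0.3643, 0.0161]
eef_rot: [180.0, -0.0, 0.0]
contact_force: [-1.0, 1.2, 4.7]
gripper_width: 0.0423
```

{"method": "apply_moves", "body": {
  "commands": [
    {"grip": 0.52,"dp": [0,0,0],"yaw": 0},
    {"grip": 0.52,"dp": [0,0,0],"yaw": 0},
    {"grip": 0.53,"dp": [0,0,-3],"yaw": 0},
    {"grip": 0.55,"dp": [0,0,-8],"yaw": 0},
    {"grip": 0.7,"dp": [0,0,-14],"yaw": 0},
    {"grip": 0.8,"dp": [0,0,-35],"yaw": 0},
    {"grip": 0.8,"dp": [0,0,-80],"yaw": 0},
    {"grip": 0.8,"dp": [-20,0,-130],"yaw": 0},
    {"grip": 0.8,"dp": [-60,0,-160],"yaw": 0},
    {"grip": 0.8,"dp": [-60,-50,-160],"yaw": 0},
    {"grip": 0.8,"dp": [-60,-50,-160],"yaw": 0}
  ]
}}

```text
time_s: 31.48
tcp_pos: [0.4499, -0.3125, 0.1772]
eef_rot: [180.0, -0.1, 0.1]
contact_force: [0.5, -0.3, -0.5]
gripper_width: 0.0696
```

Run:
```python
from h import *
s=get_state();print(s["time_s"],s["tcp_pos"],s["contact_force"])
c=capture("wrist");save("w31.png",c["color"],None,1.5);np.save("w31.npy",np.r_[s["tcp_pos"],s["eef_rot"]])
c=capture("scene");save("s31.png",c["color"],(110,140,410,310),2.6)
```

```text
31.475 [ 0.44991025 -0.31249236  0.17721073] [ 0.47859905 -0.31420391 -0.45092895]
```

View pics/w31.png

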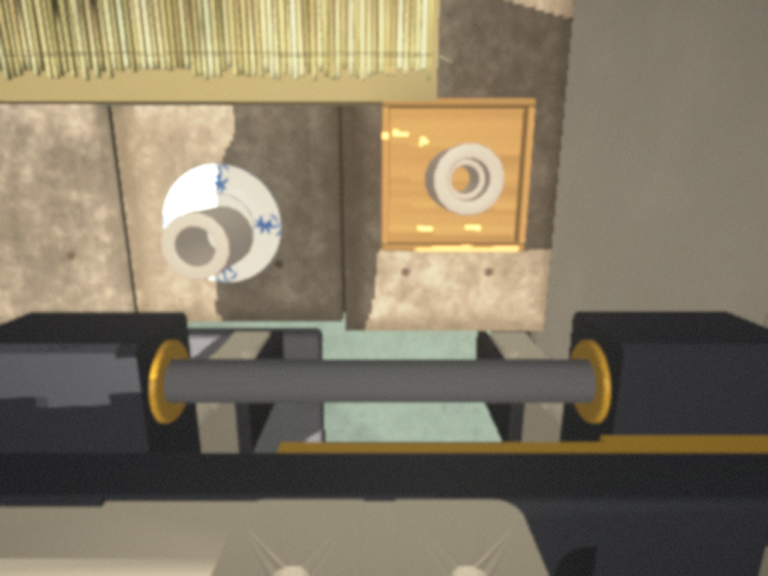

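View pics/s31.png

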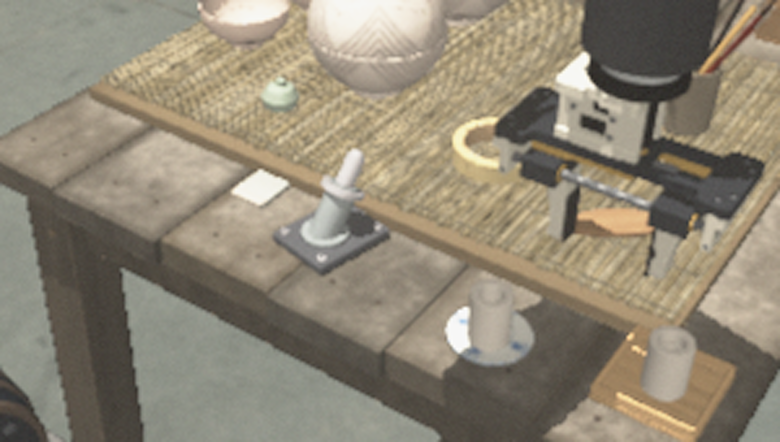

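Run:
```python
from h import *
q=np.load("w31.npy");C=cam(capture("wrist"),dict(tcp_pos=q[:3],eef_rot=q[3:]))
P=lambda u,v,z:onz(C,u/1.5,v/1.5,z).round(4)
print("sl2",P(195,246,.061),"saucer",P(222,223,.005));print("sl1",P(467,180,.061),"tray",P(457,174,.018))
close_job()
```

```text
sl2 [ 0.4725 -0.203   0.061 ] saucer [ 0.4804 -0.2013  0.005 ]
sl1 [ 0.5112 -0.3643  0.061 ] tray [ 0.5145 -0.3655  0.018 ]
the job is handed in; nothing more can be done
```

I tested both sleeves on the pin, set each in its place, and handed the job in at about 31.5 s of robot time. No verdict came back.

- **Right-hand sleeve:** it slid fully home on the shoulder and stayed there when I let go. It went on the saucer first.
- **Left-hand sleeve:** the camera showed a glaze ring in its bore. It stopped about 24 mm up the pin against a light press of about 6 N. It went in the wooden tray.

**Last checks:**
- Both sleeves stood upright and released, with the arm clear of everything.
- The first measured about 8 mm from the saucer's centre (limit 27 mm), and the second about 3 mm from the tray's centre (limit 30 mm).
- In the last picture the tile, dropper, rib and tape looked undisturbed. I checked this by eye and did not measure them.
- I could not read the contact force on the pin directly. The light press is inferred from the wrist force.

**Disagreements:**
- The task says the post leans left (+y), but the pictures showed it leaning away from the robot (+x, about 12° toward -y). I worked from the pictures, and both fits agreed with them.
- While I pressed the left-hand sleeve, the first overlay suggested it was a few degrees off the pin's axis. I shifted the grip until the overlay matched.

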